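# Fit the lens into a bench magnifier and close its cover

### The job

Fit the largest lens into the bench magnifier: take it from the rack, lay it flat on the blue-grey pad with its domed side up and let go, so that you can take it again by the sides of its rim. Tip its edge under the fixed lip of the lens cell, level it until it lies flat and fully home with the dome up, and let go; only then lower the hinged cover gently all the way onto its stops. Do not drop the lens, and leave the other lenses, the tray and the screwdriver where they are.

Things in the scene. Friction and masses are not known exactly. Their poses are not given: they have to be found in the camera images.
- lens: largest of three lenses: glass in a plain aluminium rim, 62 mm diameter, rim 10 mm thick, about 80 g. Origin at its centre, mid thickness; z axis out of the domed side (dome 3 mm proud in the middle, within 51 mm diameter; other side flat). At the start on edge in any of the three rack slots, dome facing away from the robot (rack's +x), its top 68 mm above the table
- rack: fixed grey plastic rack, 130 x 82 mm, with three upright slots side by side along its x axis, 42 mm apart; walls end 22 mm above the table, slot floors 6 mm above it, slots 12.6 mm wide. Origin on the table under its centre, x axis across the slots (away from the robot), z up
- pad: fixed flat blue-grey pad, 170 mm along its x by 150 mm along its y, top 4 mm above the table. Origin under its centre, on the table
- seat (a point): centre of the flat seat of the lens cell, 138 mm above the table; axes of the magnifier: z up, -x to the lip (robot side), +x to the cover's hinge. The cell is a round counterbore, 65 mm diameter, 12.5 mm deep above the seat. The lens is home when level with its centre 5 mm above this point
- lip (a point): middle of the lower inner edge of the fixed steel lip on the -x side of the cell: the lip is 3 mm thick, reaches 5 mm in over the bore along 60 degrees of its edge, and its underside is 12.5 mm above the seat, so the lens cannot be dropped straight in
- cover (a joint): angle of the hinged cover in rad: 0 = closed, level on its stops above the lens; about 1.6 to 1.9 = open, standing up behind the cell and leaning slightly away. Its hinge is stiff enough that it stays where it is left (about 1 to 2 N at its free end moves it)
- cover_hinge (a point): middle of the cover's hinge axis, which runs along the magnifier's y axis, 73 mm from the cell's centre on the +x side and 156 mm above the table
- cover_tab (a point): middle of the end of the cover's tab, mid thickness, 145 mm from the hinge axis. The cover is a flat white disc, 124 mm diameter, 5 mm thick, centred 73 mm from the hinge axis, with a 40 mm wide, 5 mm thick tab at its free end; its underside lies in a plane through the hinge axis. Closed, the tab points to the lip side and the cover's top is 161 mm above the table
- lens_mid: bystander: the middle lens, same make, 50 mm in diameter, origin at its centre, on edge in another slot
- lens_small: bystander: the smallest lens, 42 mm in diameter, origin at its centre, on edge in another slot
- tray: bystander: loose orange plastic tray 110 x 150 x 26 mm with a circuit board in it, origin under its centre, beyond the pad
- screwdriver: bystander: black-handled screwdriver 160 mm long, origin under its middle, lying on the table on the robot side of the rack
- magnifier: fixed bench magnifier; origin on the table under the cell's centre, same axes as seat. Its flat round head, 140 mm diameter, is 130 mm above the table and carries the cell's 9 mm thick wall, which is open on the +y and -y sides (gaps 35 mm wide at the bore, down to the head, 8 mm below the seat) for fingers holding the lens by its rim; nothing else stands at those sides
There are look-alikes about, which are no part of the job. What is shaped like the lens but pink or purple is not meant.

How it is judged:
By the outcome, as a careful person would: the job done as asked, in the order asked, and still so for the second after the job is handed in, with the robot touching nothing.
It also fails if it takes over 72 s, if anything falls off the work surface, if the arm or the gripper's body presses on something with over 40 N, if the wrist force passes 120 N, or if a joint passes its speed limit or range.

### The arm

A 6-joint arm with a two-finger parallel gripper is mounted at the origin on the work surface. World frame = base frame: x ahead of the robot, y to its left, z up, the work surface at z = 0. Lengths are in m, angles in rad, forces in N, time in s.
With the tool pointing down it reaches from about 0.3 to 0.825 m from the base axis. Payload 5.4 kg.
Tool frame: the origin (TCP) lies between the finger pads; the fingertips stand 14 mm ahead of it and the grasp point (between the pads) lies 5 mm behind it; z points along the fingers, y is the direction in which the jaws open and shut (so a half turn about z gives the same grasp; the last joint's range is limited). The gripper opens to 92 mm and grips with 3 to 60 N. Pads are 20 mm wide; open, the fingers measure 128 mm over their backs; the gripper's body (75 mm by 189 mm) begins 69 mm behind the grasp point.
Start: joints at [0.913, 0.158, 1.597, -0, 1.386, -0.21], TCP at [0.249, 0.518, 0.229] pointing down, gripper open.
Joint ranges: [-2.91, 2.91], [-0.94, 2.29], [0.18, 2.7], [-1.29, 4.43], [0.17, 2.64], [-3, 3]. Speed limits (rad/s): [2.57, 2.57, 3.14, 3.14, 3.14, 3.14].

### API

Orientations are given as a unit quaternion [x, y, z, w].
In Python, from rig import bot gives the robot as it stands.
- The arm moves only by the tool send_rows, never from a script. Its argument "moves" is a list of rows, each a list of 7 numbers: the shift along the tool's x, y, z in cm, then the turn, a rotation vector about the tool's x, y, z in degrees, then the opening, from 0 (shut) to 1 (fully open). In form: [[tx, ty, tz, wx, wy, wz, gripper], ...]. A call has 1 to 5 rows; each row is the pose to reach, as a shift and turn from the pose commanded when the call began, along the tool's axes at that moment; what a row does not reach only later rows make up. A row lasts 1/8 s, in which the tool goes at most 62.5 mm and 10.7 degrees, less where a joint would pass 70% of its speed; a pose out of reach is approached as far as the arm can. A call with a gripper value outside its range is refused whole. The fingers move at their own pace and stop on an object; "force" is the grip in N (left out, the last holds). Time passes only in rows, so rows that repeat a pose let the fingers close. It gives the time, the measured TCP pose, the force and the opening at its end, in the units of the state.
- bot.read_state(): the state, without advancing time (a new reading comes with each control period).
- bot.read_camera(name): name is "scene" or "top"; returns a dict with "img" (400x640x3 uint8, red, green, blue), "K" (3x3 intrinsics, pixels), "pose" (4x4, takes a point from camera to world coordinates). Camera axes: x right, y up, looking along -z (the intrinsics and any distortion apply to the point x, -y, -z); pixel columns grow to the right and rows downward; lengths in m; the calibration is good to about 2 mm. A picture is of the moment at which its call begins. There is no depth.
- bot.close_job(): hands the job in, once; it reports no verdict.
Trained networks look in a picture, given as the dict that the camera call returned (one of the last four; its "shot" number tells which), for a name from the list of things; names that differ only in an ending like _2 or _b are one class to them, and where a whole thing is asked for, a point or a joint stands for the part that bears it (a point fixed in the world has none). Each returns a list of dicts, best first, with "confidence" (0 to 1); they miss things now and then, are a little off and sometimes report something else, mostly with a low value. They report only what shows in the picture. A call takes as long as a camera call. They do not tell look-alikes from the thing itself.
- bot.look_for(label, picture): "point" ([x, y, z] in m, in world coordinates, good to about 4 mm: the middle of the surface that is visible of it).
The state is a dict: "time_s": time; "joints": joint angles; "joint_vel": joint speeds; "joint_efforts": joint torques, N m; "tool_pos": TCP position; "tool_rot": TCP orientation; "wrist_force": force on the tool from outside, world axes, zero at the start; "moment": the same for the moment, N m; "finger_gap": opening from 0.0 (shut) to 1.0 (fully open).
Only numpy, scipy, OpenCV 4.12 (cv2) and the standard library are available. Lean on these libraries where they do the work, as an engineer would, in place of code of your own. Each camera call takes 0.05 s, during which the arm holds its last target.

## Working session

There is one attempt and no reset: what is moved stays moved. The work goes in short steps, Python scripts to look and compute and a tool call to move; the robot and the scene stay as the last step left them, time stands still between calls to the robot, and variables do not carry over. Pictures are saved under pics/ and viewed, and the job is handed in when it is done.

Besides the shell and the picture viewer there is one more tool, called after "Request:" as a command line: name --pt "numbers of a row" for each row, then --argument value for the rest. send_rows: Moves the arm, as the interface text tells. Its arguments: {"type":"object","properties":{"moves":{"type":"array","items":{"type":"array","items":{"type":"number"}}},"force":{"type":"number"}},"required":["moves"]}

```bash
ls; mkdir -p pics; python3 - <<'E'
from rig import bot
import cv2,json
s=bot.read_state();print(s)
for c in("scene","top"):
    p=bot.read_camera(c);cv2.imwrite(f"pics/{c}0.png",p["img"][:,:,::-1]);print(c,p["K"].tolist(),p["pose"].round(4).tolist(),[k for k in p], p.get('dist'))
    for l in ["lens","rack","pad","cover_tab","lens_mid","lens_small","tray","screwdriver","magnifier"]:
        print(l,[(([round(float(v),4) for v in d["point"]]),round(d["confidence"],2)) for d in bot.look_for(l,p)][:4])
E
```

```text
pics
{'time_s': 0.0, 'joints': array([ 9.12876285e-01,  1.59072282e-01,  1.59821706e+00,  8.93364968e-06,
        1.38618310e+00, -2.10120624e-01]), 'joint_vel': array([-6.82053927e-04,  1.72428852e-03,  9.35535365e-05, -2.25125714e-04,
       -5.64282508e-04, -7.47016218e-05]), 'joint_efforts': array([-1.74678196e-03, -3.85567153e+01, -3.22104764e+01,  7.00420327e-02,
        3.79038847e-02, -1.38536652e-04]), 'tool_pos': array([0.24862147, 0.51781303, 0.22761344]), 'tool_rot': array([ 2.22034375e-01,  9.75038385e-01, -8.50902893e-04, -3.99228860e-04]), 'wrist_force': array([ 0.84137613,  0.60785509, -0.75034119]), 'moment': array([ 0.02377854,  0.01749797, -0.05924034]), 'finger_gap': 0.9989877057393132}
scene [[490.26211850347175, 0.0, 312.0355848661606], [0.0, 490.26211850347175, 197.60302378439914], [0.0, 0.0, 1.0]] [[0.587, -0.4818, 0.6506, 1.2465], [0.8094, 0.3668, -0.4587, -0.5742], [-0.0176, 0.7958, 0.6053, 0.7564], [0.0, 0.0, 0.0, 1.0]] ['img', 'K', 'pose', 'shot'] None
lens [([0.6267, -0.3809, 0.0402], 0.94), ([0.4929, -0.275, 0.049], 0.91), ([0.5144, -0.394, 0.0408], 0.8)
[... 621 characters left out ...]
098703, 199.12922046209553], [0.0, 0.0, 1.0]] [[0.185, 0.9625, -0.1986, 0.4054], [-0.9827, 0.1825, -0.031, -0.0741], [0.0064, 0.2009, 0.9796, 0.8975], [0.0, 0.0, 0.0, 1.0]] ['img', 'K', 'pose', 'shot'] None
lens [([0.6099, -0.3756, 0.0425], 0.78), ([0.4852, -0.2749, 0.0563], 0.73), ([0.4051, -0.3509, 0.0469], 0.69), ([0.5087, -0.3854, 0.0537], 0.5)]
rack [([0.5276, -0.2645, 0.0053], 0.83)]
pad [([0.5612, -0.0387, -0.0013], 0.83)]
cover_tab [([0.5916, 0.1693, 0.2358], 0.76)]
lens_mid [([0.5301, -0.2657, 0.0477], 0.5)]
lens_small [([0.5933, 0.1653, 0.2323], 0.45)]
tray [([0.7483, -0.1121, 0.01], 0.71)]
screwdriver [([0.3385, -0.2557, 0.0209], 0.58)]
magnifier [([0.5313, 0.1603, 0.1323], 0.75)]
```

View pics/scene0.png

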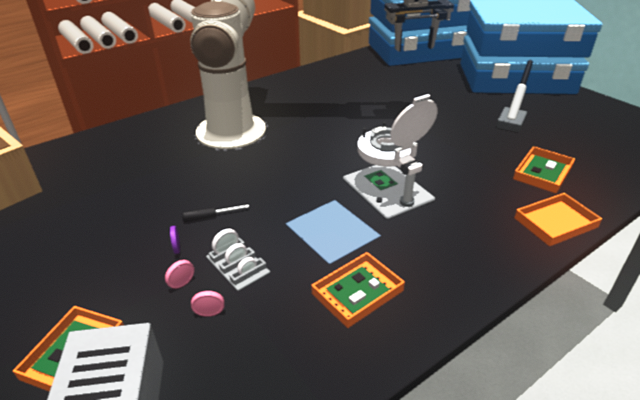

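View pics/top0.png

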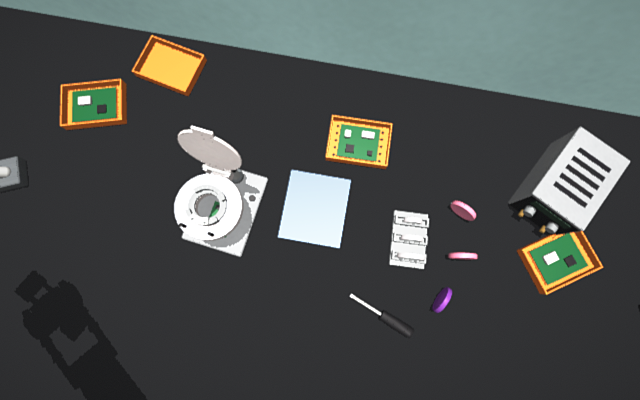

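Scene: rack at about (238,257) with three lenses at (225,238), (235,250) and (247,265). Pink and purple look-alikes stand at (180,274), (207,303) and (174,240). The magnifier is at (390,140) with its cover open. I'll enlarge these next.

```bash
python3 - <<'E'
import cv2,numpy as np
s=cv2.imread("pics/scene0.png");t=cv2.imread("pics/top0.png")
a=cv2.resize(s[220:295,195:275],None,fx=5,fy=5,interpolation=cv2.INTER_CUBIC)
b=cv2.resize(t[200:275,380:440],None,fx=5,fy=5,interpolation=cv2.INTER_CUBIC)
cv2.imwrite("pics/crop_rack.png",np.hstack([a,b]))
a=cv2.resize(s[85:225,335:445],None,fx=3.6,fy=3.6,interpolation=cv2.INTER_CUBIC)
b=cv2.resize(t[120:260,165:275],None,fx=3.6,fy=3.6,interpolation=cv2.INTER_CUBIC)
cv2.imwrite("pics/crop_mag.png",np.hstack([a,b]))
E
```

```text
(no output)
```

View pics/crop_rack.png

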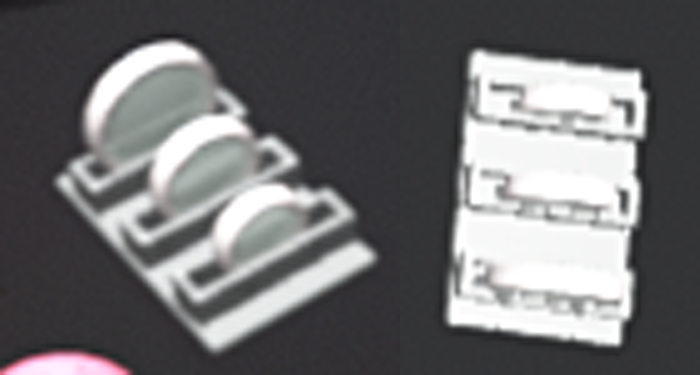

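View pics/crop_mag.png

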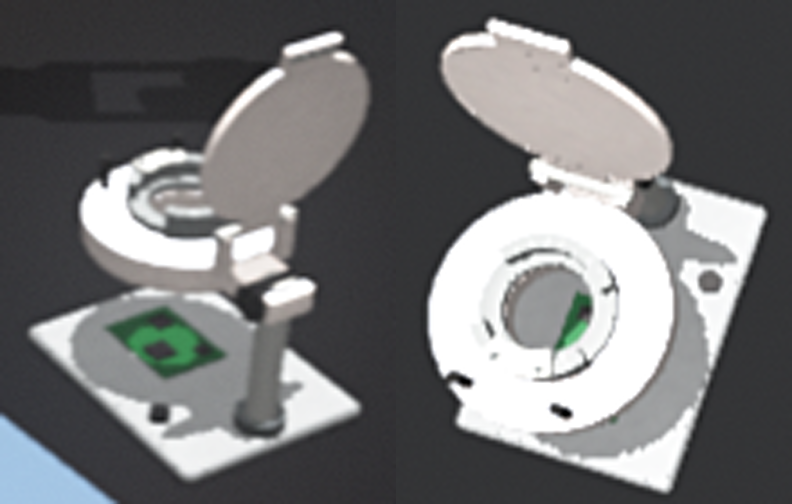

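The rack crop shows the largest lens in the slot nearest the robot, at scene (225,238) and top (409,257). The middle and small lenses are in the next two slots. All three are clear glass in aluminium; the pink and purple discs stand outside the rack. So the lens meant is the one at scene (225,238). Next I'll fit the geometry.

```bash
cat > h.py <<'E'
import numpy as np,cv2
CAM={'scene':(np.array([[490.26211850347175,0,312.0355848661606],[0,490.26211850347175,197.60302378439914],[0,0,1]]),None),'top':(np.array([[376.151248098703,0,319.3714757143561],[0,376.151248098703,199.12922046209553],[0,0,1]]),None)}
def ray(K,P,px):
    px=np.atleast_2d(px).astype(float)
    d=np.c_[(px[:,0]-K[0,2])/K[0,0],-(px[:,1]-K[1,2])/K[1,1],-np.ones(len(px))]
    return P[:3,3],d@P[:3,:3].T
def onz(K,P,px,z):
    o,d=ray(K,P,px);t=(z-o[2])/d[:,2];return o+d*t[:,None]
def proj(K,P,X):
    X=np.atleast_2d(X);c=(X-P[:3,3])@P[:3,:3]
    return np.c_[K[0,0]*c[:,0]/-c[:,2]+K[0,2],K[1,1]*-c[:,1]/-c[:,2]+K[1,2]]
def tri(obs): # list of (K,P,px)
    A=np.zeros((3,3));b=np.zeros(3)
    for K,P,px in obs:
        o,d=ray(K,P,px);d=d[0]/np.linalg.norm(d[0]);M=np.eye(3)-np.outer(d,d);A+=M;b+=M@o
    X=np.linalg.solve(A,b);return X,[ (proj(K,P,X)[0]-px).round(1) for K,P,px in obs]
def Rz(a):c,s=np.cos(a),np.sin(a);return np.array([[c,-s,0],[s,c,0],[0,0,1.]])
def circ(r,z,n=72):a=np.linspace(0,2*np.pi,n+1);return np.c_[r*np.cos(a),r*np.sin(a),0*a+z]
E
python3 - <<'E'
from h import *
from rig import bot
import pickle
C={}
for c in("scene","top"):
    p=bot.read_camera(c);C[c]=(p["K"],p["pose"],p["img"])
pickle.dump(C,open("cams.pkl","wb"))
T=C['top'][:2];S=C['scene'][:2]
t=lambda x,y:((x-396)/3.6+165-.5+.5/3.6,120+y/3.6-.5+.5/3.6)
s=lambda x,y:(x/3.6+335-.5,85+y/3.6-.5)
tr=lambda x,y:((x-400)/5+380-.4,200+y/5-.4)
sr=lambda x,y:(x/5+195-.4,220+y/5-.4)
print("tabL",tri([(*T,t(487,22)),(*S,s(283,50))]))
print("tabR",tri([(*T,t(572,47)),(*S,s(342,37))]))
hp=[t(428,310),t(550,434),t(674,320),t(470,225),t(460,400),t(650,385)]
X=onz(*T,hp,.130)
A=np.c_[2*X[:,:2],np.ones(6)];w=np.linalg.lstsq(A,(X[:,:2]**2).sum(1),rcond=None)[0];print("head",w[:2],np.sqrt(w[2]+w[:2]@w[:2]))
print("rack top",onz(*T,[tr(470,48),tr(642,72),tr(622,345),tr(448,322)],.004).round(4).tolist())
print("rack scene",onz(*S,[sr(57,182),sr(215,350),sr(378,257)],.004).round(4).tolist())
E
```

```text
tabL (array([0.60023991, 0.16808888, 0.29714049]), [array([7.4, 7.5]), array([ 7.2, -3.7])])
tabR (array([0.61682926, 0.15514429, 0.29951568]), [array([-6.7, -7.7]), array([-7.6,  3.3])])
head [0.50397459 0.17422323] 0.07135024205093012
rack top [[0.5955, -0.2265, 0.004], [0.5994, -0.3098, 0.004], [0.4691, -0.3171, 0.004], [0.4645, -0.2354, 0.004]]
rack scene [[0.4683, -0.3149, 0.004], [0.5968, -0.3071, 0.004], [0.5923, -0.2258, 0.004]]
```

```bash
python3 - <<'E'
from h import *
import pickle
from scipy.optimize import least_squares
C=pickle.load(open("cams.pkl","rb"))
T=C['top'][:2];S=C['scene'][:2]
t=lambda x,y:((x-396)/3.6+165-.4,120+y/3.6-.4)
s=lambda x,y:(x/3.6+335-.4,85+y/3.6-.4)
A=tri([(*T,t(487,22)),(*S,s(342,36))]);B=tri([(*T,t(572,47)),(*S,s(283,50))])
print(A,B,np.linalg.norm(A[0]-B[0]));m=(A[0]+B[0])/2;d=A[0]-B[0];print(m,np.degrees(np.arctan2(-d[0],d[1])))
# solve: hinge etc
yaw=np.arctan2(-d[0],d[1]);R=Rz(yaw)
h=m-np.r_[.504,.1742,0];print("tab rel in mag axes",R.T@h)
def overlay(x,y,yaw,ang,name):
    R=Rz(yaw);o=np.array([x,y,0]);M=lambda X:X@R.T+o
    L=[circ(.07,.130),circ(.0325,.1505),circ(.0415,.1505),circ(.0325,.138)]
    L.append(np.array([[.073,-.02,.156],[.073,.02,.156]]))
    u=np.array([-np.cos(ang),0,np.sin(ang)]);n=np.array([np.sin(ang),0,np.cos(ang)])
    hh=np.array([.073,0,.156])
    c=circ(.062,0)
    for k in(0,.005):
        L.append(hh+n*k+np.outer(.073+c[:,0],u)+np.outer(c[:,1],[0,1,0]))
        L.append(np.array([hh+n*k+u*r+np.array([0,w,0]) for r,w in((.13,-.02),(.145,-.02),(.145,.02),(.13,.02))]))
    a=np.radians(np.linspace(150,210,20))
    L.append(np.vstack([np.c_[.0275*np.cos(a),.0275*np.sin(a),0*a+.1535],np.c_[.0415*np.cos(a[::-1]),.0415*np.sin(a[::-1]),0*a+.1535]]))
    out=[]
    for cam,(x0,y0) in(('scene',(335,85)),('top',(165,120))):
        K,P,im=C[cam];f=3.6
        im=cv2.resize(im[y0:y0+140,x0:x0+110,::-1],None,fx=f,fy=f,interpolation=cv2.INTER_CUBIC)
        for l in L:
            q=(proj(K,P,M(l))-[x0,y0]+.5)*f
            cv2.polylines(im,[q.round().astype(np.int32)],False,(0,0,255),1)
        out.append(im)
    cv2.imwrite(name,np.hstack(out))
rel=R.T@h
overlay(.504,.1742,yaw,np.arctan2(m[2]-.156,-(rel[0]-.073)),"pics/ov1.png")
E
```

```text
(array([0.61128996, 0.18423087, 0.29660182]), [array([-0.1, -0.1]), array([-0.1,  0. ])]) (array([0.60586143, 0.14109896, 0.29853652]), [array([0., 0.]), array([ 0., -0.])]) 0.04351521798311638
[0.60857569 0.16266492 0.29756917] -7.173462756735839
tab rel in mag axes [0.10519757 0.00161396 0.29756917]
```

View pics/ov1.png

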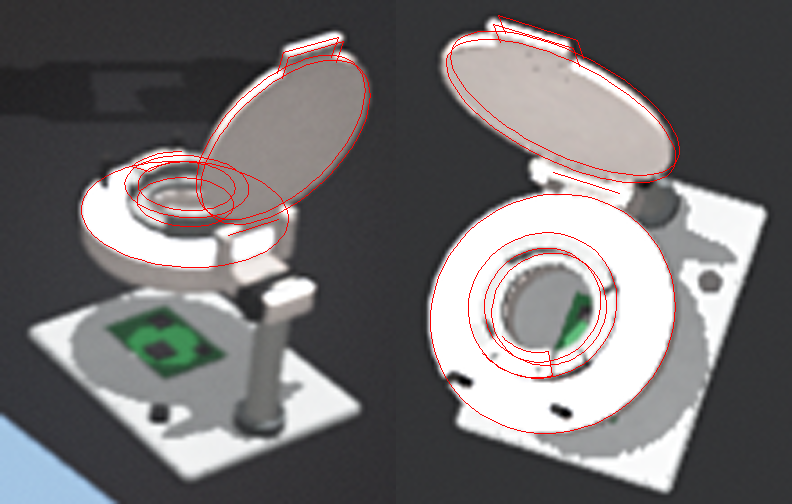

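```bash
python3 - <<'E'
from h import *
import pickle
C=pickle.load(open("cams.pkl","rb"))
T=C['top'][:2];S=C['scene'][:2]
t=lambda x,y:((x-396)/3.6+165-.4,120+y/3.6-.4)
s=lambda x,y:(x/3.6+335-.4,85+y/3.6-.4)
A=tri([(*T,t(460,380)),(*S,s(177,143))]);B=tri([(*T,t(561,411)),(*S,s(103,170))])
print(A,B)
d=A[0]-B[0];print(np.degrees(np.arctan2(-d[0],d[1])),np.linalg.norm(d))
m=(A[0]+B[0])/2;print(m,np.degrees(np.arctan2(.1742-m[1],.504-m[0])))
# big crops
f=12
a=cv2.resize(C['top'][2][170:225,180:240,::-1],None,fx=f,fy=f,interpolation=cv2.INTER_CUBIC)
a=cv2.convertScaleAbs(a,alpha=2.2,beta=-310);cv2.imwrite("pics/celltop.png",a[:600])
E
```

```text
(array([0.45468439, 0.21004813, 0.14850514]), [array([-0.5, -0.4]), array([-0.5,  0.2])]) (array([0.4475324 , 0.15025872, 0.14505366]), [array([0.2, 0.2]), array([ 0.2, -0.1])])
-6.821286187212952 0.06031448457291852
[0.4511084  0.18015343 0.1467794 ] -6.422127397438032
```

View pics/celltop.png

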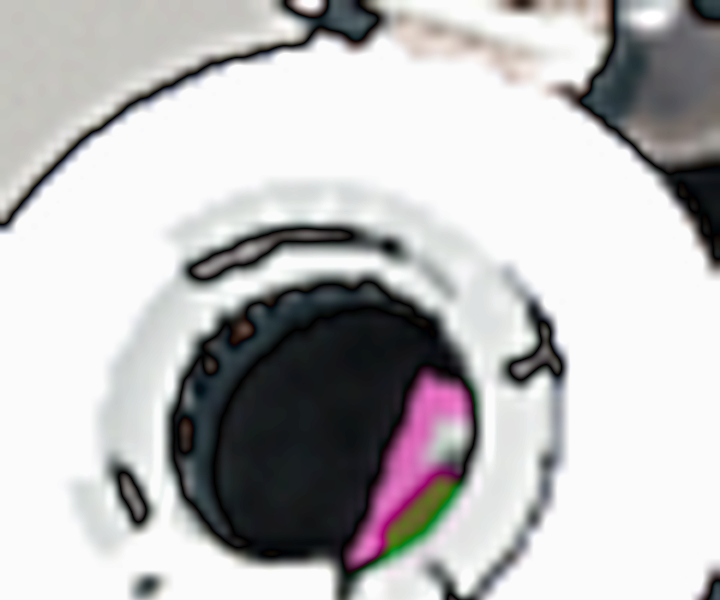

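The magnifier model overlays well in both views. The centre is about (0.504, 0.174), the yaw about -6.8°, and the cover is open at about 1.79 rad. Next I'll check the rack and lens with an overlay, locate the pad, and write a move helper.

```bash
cat >> h.py <<'E'
from scipy.spatial.transform import Rotation as Ro
def Rt(yaw_deg,tilt_deg=0):
    a=np.radians(yaw_deg);R=np.array([[np.cos(a),np.sin(a),0],[np.sin(a),-np.cos(a),0],[0,0,-1.]])
    return Ro.from_matrix(R)*Ro.from_euler('y',tilt_deg,degrees=True)
def state():
    from rig import bot
    s=bot.read_state();p=s['tool_pos'];r=Ro.from_quat(s['tool_rot'])
    print('t %.2f'%s['time_s'],'pos',p.round(4),'F',s['wrist_force'].round(1),'M',s['moment'].round(2),'gap %.3f'%s['finger_gap'],'j',s['joints'].round(2))
    m=r.as_matrix();print(' x',m[:,0].round(3),'z',m[:,2].round(3));return p,r
def rows(targets):
    p,r=state()
    for q,t in targets:
        print(np.r_[(r.inv().apply(np.array(q)-p)*100).round(2),(r.inv()*t).as_rotvec(degrees=True).round(1)].tolist())
E
python3 - <<'E'
from h import *
import pickle
C=pickle.load(open("cams.pkl","rb"))
T=C['top'][:2]
pc=onz(*T,[(290,170),(351,178),(341,247),(279,240)],.004);print(pc.round(3).tolist(),pc.mean(0))
L=[]
R=Rz(np.radians(3.3));o=np.array([.531,-.271,0])
for i,r in((-1,.031),(0,.025),(1,.021)):
    c=circ(r,0)
    for dx in(-.005,.005): L.append(np.c_[c[:,2]+i*.042+dx,c[:,0],c[:,1]+.006+r])
for z in(0,): L.append(np.array([[-.065,-.041,z],[.065,-.041,z],[.065,.041,z],[-.065,.041,z],[-.065,-.041,z]]))
out=[]
for cam,(x0,y0) in(('scene',(195,220)),('top',(375,200))):
    K,P,im=C[cam];f=5
    im=cv2.resize(im[y0:y0+75,x0:x0+75,::-1],None,fx=f,fy=f,interpolation=cv2.INTER_CUBIC)
    for l in L:
        cv2.polylines(im,[((proj(K,P,l@R.T+o)-[x0,y0]+.5)*f).round().astype(np.int32)],False,(0,0,255),1)
    out.append(im)
cv2.imwrite("pics/ov2.png",np.hstack(out))
a=3.3
rows([((.36,.17,.32),Rt(a)),((.489,-.273,.2),Rt(a))])
E
```

```text
[[0.645, 0.039, 0.004], [0.653, -0.112, 0.004], [0.483, -0.117, 0.004], [0.472, 0.03, 0.004]] [ 0.56302728 -0.04025311  0.004     ]
t 1.10 pos [0.249  0.5183 0.2286] F [ 0.  -0.1 -0.3] M [ 0.03  0.   -0.02] gap 1.000 j [ 0.91  0.16  1.6  -0.    1.39 -0.21]
 x [-0.901  0.433 -0.   ] z [-0. -0. -1.]
[-25.09, -26.59, -9.14, -0.0, 0.0, 151.0]
[-55.9, -60.93, 2.86, -0.0, 0.0, 151.0]
```

View pics/ov2.png

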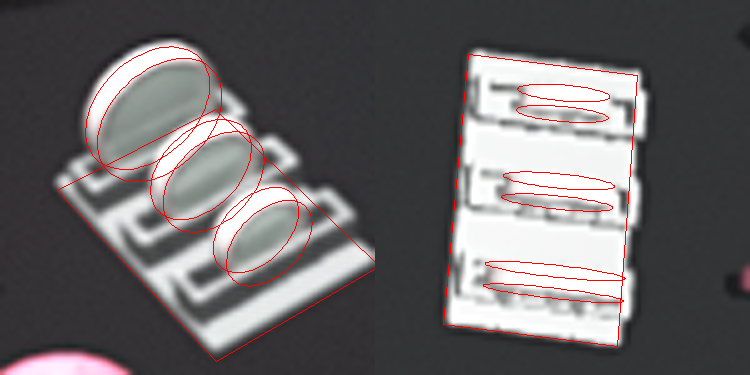

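Request:
send_rows --pt "-10 -10 -9 0 0 50 1" --pt "-25 -26.5 -9.2 0 0 151 1" --pt "-25 -26.5 -9.2 0 0 151 1" --pt "-25 -26.5 -9.2 0 0 151 1" --pt "-25 -26.5 -9.2 0 0 151 1"

```text
time_s: 1.72
tool_pos: [0.3401, 0.2323, 0.3088]
tool_rot: [0.641, 0.768, 0.0, 0.0]
wrist_force: [0.2, -0.3, 0.8]
finger_gap: 1.002
```

```bash
python3 -c "
from h import *
rows([((.489,-.273,.2),Rt(3.3))])"
```

```text
t 1.73 pos [0.3401 0.2323 0.3088] F [ 0.2 -0.3  0.8] M [-0.07 -0.01 -0.02] gap 1.002 j [ 0.3  -0.33  1.9  -0.    1.57  0.12]
 x [-0.179  0.984  0.   ] z [ 0.001  0.    -1.   ]
[-52.38, 5.6, 10.89, 0.0, -0.1, 97.0]
```

Request:
send_rows --pt "-52 5.5 0 0 0 97 1" --pt "-52 5.5 5 0 0 97 1" --pt "-52 5.5 10.5 0 0 97 1" --pt "-52 5.5 10.5 0 0 97 1" --pt "-52 5.5 10.5 0 0 97 1"

```text
time_s: 2.35
tool_pos: [0.4282, -0.0619, 0.2565]
tool_rot: [0.919, 0.395, 0.001, 0.0]
wrist_force: [1.0, 0.4, -0.1]
finger_gap: 1.003
```

Request:
send_rows --pt "0 0 0 0 0 0 1" --pt "0 0 0 0 0 0 1"

```text
time_s: 2.6
tool_pos: [0.4278, -0.0594, 0.2568]
tool_rot: [0.917, 0.398, 0.0, -0.0]
wrist_force: [-0.4, 0.3, -0.0]
finger_gap: 0.999
```

```bash
python3 -c "
from h import *
rows([((.489,-.273,.12),Rt(3.3)),((.489,-.273,.046),Rt(3.3))])"
```

```text
t 2.60 pos [ 0.4278 -0.0594  0.2568] F [-0.4  0.3 -0. ] M [-0.04  0.16  0.01] gap 0.999 j [-0.42 -0.25  1.94  0.    1.46  0.33]
 x [0.683 0.731 0.   ] z [ 0.     0.001 -1.   ]
[-11.44, 19.06, 13.66, -0.0, -0.0, 43.7]
[-11.44, 19.07, 21.06, -0.0, -0.0, 43.7]
```

Request:
send_rows --pt "-11.4 19.1 10 0 0 43.7 1" --pt "-11.4 19.1 10 0 0 43.7 1" --pt "-11.4 19.1 13.6 0 0 43.7 1" --pt "-11.4 19.1 13.6 0 0 43.7 1" --pt "-11.4 19.1 13.6 0 0 43.7 1"

```text
time_s: 3.22
tool_pos: [0.4891, -0.2729, 0.118]
tool_rot: [1.0, 0.028, -0.002, -0.002]
wrist_force: [0.4, 1.0, 0.5]
finger_gap: 0.999
```

```bash
python3 -c "
from h import *
from rig import bot
for c in('scene','top'):
    p=bot.read_camera(c);cv2.imwrite('pics/%s1.png'%c,p['img'][:,:,::-1])
s=cv2.imread('pics/scene1.png')[190:300,170:290];t=cv2.imread('pics/top1.png')[150:290,340:480]
cv2.imwrite('pics/c1.png',np.hstack([cv2.resize(s,(400,400)),cv2.resize(t,(400,400))]))
rows([((.489,-.273,.046),Rt(3.3))])"
```

```text
t 3.33 pos [ 0.4898 -0.2724  0.1203] F [-0.3  1.   0.9] M [ 0.    0.14 -0.01] gap 1.001 j [-0.72  0.23  1.74  0.    1.17  0.79]
 x [ 0.998  0.059 -0.001] z [-0.001  0.001 -1.   ]
[-0.08, 0.07, 7.43, -0.1, 0.0, 0.1]
```

View pics/c1.png

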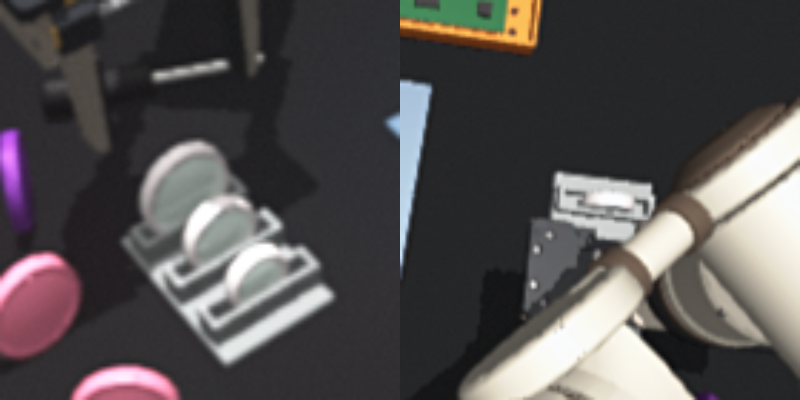

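Request:
send_rows --pt "-0.1 0.05 3 0 0 0 1" --pt "-0.1 0.05 5.5 0 0 0 1" --pt "-0.1 0.05 7 0 0 0 1" --pt "-0.1 0.05 7.4 0 0 0 1" --pt "-0.1 0.05 7.4 0 0 0 1"

```text
time_s: 3.95
tool_pos: [0.4891, -0.274, 0.0477]
tool_rot: [1.0, 0.029, 0.001, 0.001]
wrist_force: [0.2, 0.4, -0.5]
finger_gap: 1.002
```

Request:
send_rows --pt "0 0 0 0 0 0 0.75" --pt "0 0 0 0 0 0 0.7" --pt "0 0 0 0 0 0 0.6" --pt "0 0 0 0 0 0 0.6" --force 8

```text
time_s: 4.45
tool_pos: [0.4886, -0.2742, 0.0468]
tool_rot: [1.0, 0.028, 0.0, 0.0]
wrist_force: [0.4, -0.3, 1.2]
finger_gap: 0.672
```

```bash
python3 -c "
from h import *
from rig import bot
for c in('scene',):
    p=bot.read_camera(c);cv2.imwrite('pics/%s2.png'%c,p['img'][:,:,::-1])
s=cv2.imread('pics/scene2.png')[190:290,170:290]
cv2.imwrite('pics/c2.png',cv2.resize(s,(720,600)))
state()"
```

```text
t 4.50 pos [ 0.4886 -0.2742  0.0468] F [-0.7  0.   1. ] M [ 0.1   0.18 -0.01] gap 0.670 j [-0.73  0.33  1.78  0.    1.03  0.79]
 x [0.998 0.056 0.   ] z [ 0. -0. -1.]
```

View pics/c2.png

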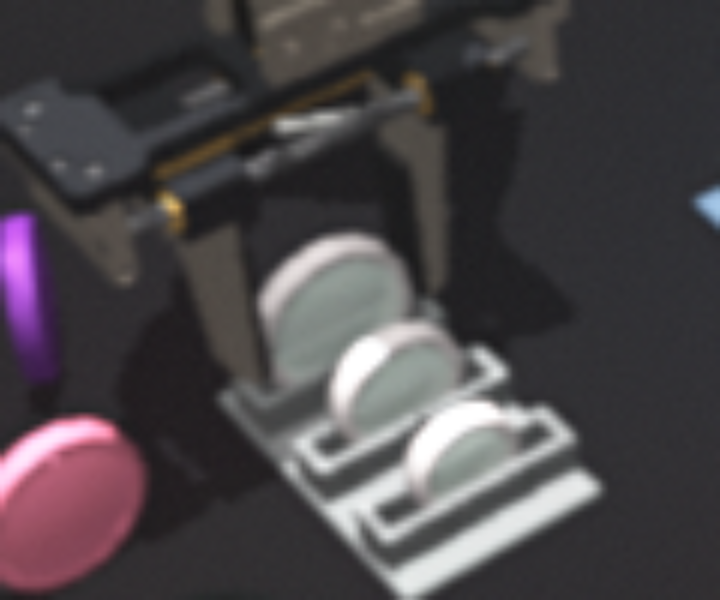

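Gripped: the gap of 0.67 is 61.7 mm, which matches the 62 mm rim. In the picture the fingers are at both sides of the lens at (335,310). Lifting.

Request:
send_rows --pt "0 0 -0.5 0 0 0 0.6" --pt "0 0 -2 0 0 0 0.6" --pt "0 0 -5 0 0 0 0.6" --pt "0 0 -9 0 0 0 0.6" --pt "0 0 -9 0 0 0 0.6" --force 15

```text
time_s: 5.12
tool_pos: [0.4907, -0.276, 0.1412]
tool_rot: [1.0, 0.028, 0.003, 0.003]
wrist_force: [0.5, 0.5, -1.0]
finger_gap: 0.667
```

```bash
python3 -c "
from h import *
from rig import bot
for c in('scene',):
    p=bot.read_camera(c);cv2.imwrite('pics/%s3.png'%c,p['img'][:,:,::-1])
s=cv2.imread('pics/scene3.png')[150:290,170:310]
cv2.imwrite('pics/c3.png',cv2.resize(s,(600,600)))
rows([((.55,-.045,.12),Rt(0)),((.55,-.045,.12),Rt(0,50))])"
```

```text
t 5.17 pos [ 0.4894 -0.2749  0.1386] F [-0.7  0.7 -2.4] M [ 0.02  0.16 -0.01] gap 0.670 j [-0.73  0.21  1.73 -0.    1.2   0.79]
 x [0.998 0.056 0.003] z [ 0.003 -0.003 -1.   ]
[7.34, -22.62, 1.82, 0.2, -0.2, 3.2]
[7.34, -22.62, 1.82, -1.3, 49.8, 3.1]
```

View pics/c3.png

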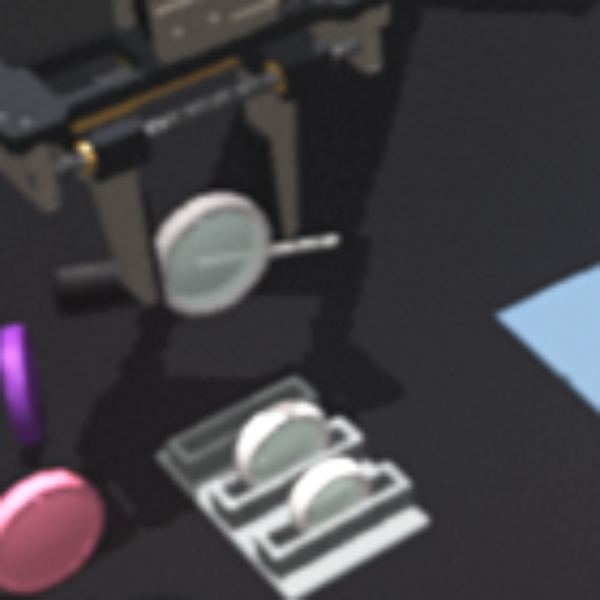

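Request:
send_rows --pt "7 -22.5 0 0 0 3.3 0.6" --pt "7 -22.5 0 0 0 3.3 0.6" --pt "7 -22.5 0 0 10 3.3 0.6" --pt "7 -22.5 0 0 20 3.3 0.6" --pt "7 -22.5 0 0 30 3.3 0.6"

```text
time_s: 5.8
tool_pos: [0.5449, -0.0419, 0.1352]
tool_rot: [0.966, 0.001, 0.26, -0.008]
wrist_force: [-0.1, 1.3, -0.2]
finger_gap: 0.67
```

```bash
cat >> h.py <<'E'
def pad_t(phi,tau,ex=.585,y=-.042,off=.0098,dz=0):
    f=np.radians(phi);P=np.array([ex-.031*np.cos(f)+.005*np.sin(f),y,.004+.031*np.sin(f)+.005*np.cos(f)+dz])
    R=Rt(0,tau);return P-off*R.as_matrix()[:,2],R
E
python3 -c "
from h import *
rows([pad_t(30,60,dz=.05),pad_t(30,60,dz=.005)])"
```

```text
t 5.80 pos [ 0.5449 -0.0419  0.1352] F [-0.1  1.3 -0.2] M [-0.03  0.44  0.05] gap 0.670 j [-0.43 -0.18  2.21  0.37  0.66  0.89]
 x [ 0.865 -0.003  0.502] z [ 0.502  0.016 -0.865]
[-2.2, 0.1, 5.24, -0.9, 29.9, -0.4]
[-4.46, 0.17, 9.13, -0.9, 29.9, -0.4]
```

Request:
send_rows --pt "-0.8 0 1.6 0 10 0 0.6" --pt "-1.5 0 3 0 20 0 0.6" --pt "-2.2 0.1 5.2 -0.9 29.9 -0.4 0.6" --pt "-2.2 0.1 5.2 -0.9 29.9 -0.4 0.6" --pt "-2.2 0.1 5.2 -0.9 29.9 -0.4 0.6"

```text
time_s: 6.42
tool_pos: [0.5557, -0.0239, 0.0871]
tool_rot: [0.893, 0.016, 0.447, -0.042]
wrist_force: [0.1, -0.1, -0.7]
finger_gap: 0.668
```

```bash
python3 -c "
from h import *
from rig import bot
for c in('scene','top'):
    p=bot.read_camera(c);cv2.imwrite('pics/%s4.png'%c,p['img'][:,:,::-1])
s=cv2.imread('pics/scene4.png')[120:280,240:400];t=cv2.imread('pics/top4.png')[120:280,240:400]
cv2.imwrite('pics/c4.png',np.hstack([cv2.resize(s,(400,400)),cv2.resize(t,(400,400))]))
rows([pad_t(30,60,dz=.005),pad_t(30,60,dz=.002)])"
```

```text
t 6.53 pos [ 0.5539 -0.023   0.0847] F [-1.   0.9 -1.6] M [-0.01  0.61  0.02] gap 0.666 j [-0.56 -0.07  2.47  1.67  0.52 -0.48]
 x [ 0.605 -0.013  0.796] z [ 0.794  0.092 -0.601]
[-4.14, 2.21, 2.76, -5.2, 7.2, -1.1]
[-4.38, 2.23, 2.94, -5.2, 7.2, -1.1]
```

View pics/c4.png

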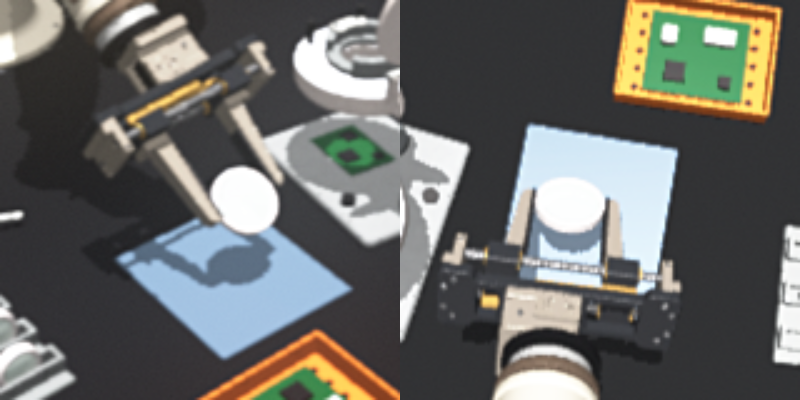

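```bash
python3 -c "
from h import *
rows([pad_t(50,40,dz=.03)])"
```

```text
t 6.53 pos [ 0.5539 -0.023   0.0847] F [-1.   0.9 -1.6] M [-0.01  0.61  0.02] gap 0.666 j [-0.56 -0.07  2.47  1.67  0.52 -0.48]
 x [ 0.605 -0.013  0.796] z [ 0.794  0.092 -0.601]
[-0.74, 2.05, 1.5, -5.3, -12.8, -0.2]
```

Request:
send_rows --pt "-0.2 0.5 0.5 -3 -6 0 0.6" --pt "-0.7 2 1.5 -5.3 -12.8 0 0.6" --pt "-0.7 2 1.5 -5.3 -12.8 0 0.6" --pt "-0.7 2 1.5 -5.3 -12.8 0 0.6"

```text
time_s: 7.02
tool_pos: [0.5673, -0.043, 0.0744]
tool_rot: [0.938, 0.001, 0.346, 0.002]
wrist_force: [-0.9, 0.0, -0.7]
finger_gap: 0.668
```

```bash
python3 -c "
from h import *
rows([pad_t(50,40,dz=.03),pad_t(48,42,dz=.002)])"
```

```text
t 7.03 pos [ 0.5673 -0.043   0.0744] F [-0.9  0.  -0.7] M [-0.02  0.5  -0.07] gap 0.668 j [-0.45 -0.03  2.31  0.96  0.35  0.29]
 x [0.76  0.003 0.649] z [ 0.649 -0.002 -0.76 ]
[-0.74, -0.1, 0.15, 0.1, -0.5, 0.2]
[-2.7, -0.11, 2.26, 0.1, 1.5, 0.2]
```

Request:
send_rows --pt "-1.2 -0.1 1 0 0 0 0.6" --pt "-2 -0.1 1.6 0 0 0 0.6" --pt "-2.7 -0.1 2.2 0 0 0 0.6" --pt "-2.7 -0.1 2.2 0 0 0 0.6"

```text
time_s: 7.52
tool_pos: [0.5591, -0.0415, 0.0383]
tool_rot: [0.939, -0.0, 0.345, 0.0]
wrist_force: [0.6, 0.9, -0.6]
finger_gap: 0.668
```

```bash
python3 -c "
from h import *
rows([pad_t(49,41,dz=-.001),pad_t(42,40,dz=-0.001),pad_t(35,38,dz=-0.001),pad_t(28,36,dz=-.001)])"
```

```text
t 7.53 pos [ 0.5591 -0.0415  0.0383] F [ 0.6  0.9 -0.6] M [0.04 0.49 0.01] gap 0.668 j [-0.45  0.05  2.33  1.23  0.3   0.  ]
 x [0.762 0.    0.647] z [ 0.647 -0.001 -0.762]
[0.15, 0.05, 0.28, 0.1, 0.6, 0.0]
[-0.22, 0.05, 0.25, 0.1, -0.4, 0.0]
[-0.57, 0.05, 0.27, 0.1, -2.4, 0.0]
[-0.91, 0.05, 0.33, 0.1, -4.4, 0.0]
```

Request:
send_rows --pt "0.1 0 0.25 0 0.5 0 0.6" --pt "-0.2 0 0.25 0 -0.4 0 0.6" --pt "-0.55 0 0.27 0 -2.4 0 0.6" --force 8

```text
time_s: 7.9
tool_pos: [0.5573, -0.0419, 0.0338]
tool_rot: [0.946, -0.0, 0.326, 0.001]
wrist_force: [0.5, 1.3, 0.2]
finger_gap: 0.666
```

```bash
python3 -c "
from h import *
from rig import bot
for c in('scene','top'):
    p=bot.read_camera(c);cv2.imwrite('pics/%s5.png'%c,p['img'][:,:,::-1])
s=cv2.imread('pics/scene5.png')[160:270,280:390];t=cv2.imread('pics/top5.png')[160:270,260:370]
cv2.imwrite('pics/c5.png',np.hstack([cv2.resize(s,(400,400)),cv2.resize(t,(400,400))]))
rows([pad_t(28,36,dz=-.001),pad_t(22,34,dz=-.001),pad_t(16,30,dz=-.001)])"
```

```text
t 8.00 pos [ 0.5581 -0.0421  0.0344] F [ 0.8 -0.7 -0.8] M [-0.01  0.49 -0.04] gap 0.672 j [-0.44  0.06  2.31  1.06  0.3   0.17]
 x [0.787 0.002 0.617] z [ 0.617 -0.002 -0.787]
[-0.58, -0.01, 0.11, 0.1, -2.1, 0.1]
[-0.86, -0.01, 0.22, 0.1, -4.1, 0.1]
[-1.09, -0.01, 0.35, 0.1, -8.1, 0.1]
```

View pics/c5.png

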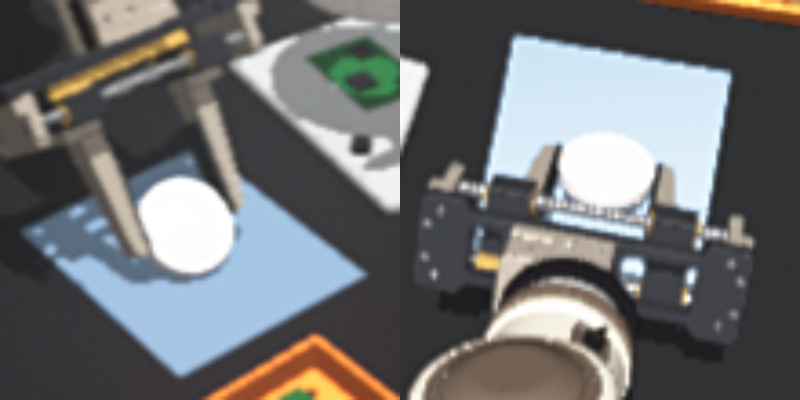

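Request:
send_rows --pt "-0.3 0 0.05 0 -1 0 0.6" --pt "-0.6 0 0.11 0 -2.1 0 0.6" --pt "-0.85 0 0.22 0 -4.1 0 0.6" --pt "-1.1 0 0.35 0 -8.1 0 0.6"

```text
time_s: 8.5
tool_pos: [0.5501, -0.0416, 0.0235]
tool_rot: [0.966, -0.0, 0.257, 0.001]
wrist_force: [0.2, 0.1, 0.8]
finger_gap: 0.671
```

```bash
python3 -c "
from h import *
from rig import bot
for c in('scene','top'):
    p=bot.read_camera(c);cv2.imwrite('pics/%s6.png'%c,p['img'][:,:,::-1])
s=cv2.imread('pics/scene6.png')[170:250,290:370];t=cv2.imread('pics/top6.png')[160:270,260:370]
cv2.imwrite('pics/c6.png',np.hstack([cv2.resize(s,(400,400)),cv2.resize(t,(400,400))]))
rows([pad_t(16,30,dz=-.001),pad_t(12,22,dz=-.001),pad_t(8,14,dz=-.0007),pad_t(4,6,dz=-.0005)])"
```

```text
t 8.60 pos [ 0.5524 -0.0422  0.0251] F [ 0.3  0.2 -1.2] M [ 0.01  0.43 -0.01] gap 0.672 j [-0.41  0.09  2.23  0.56  0.38  0.68]
 x [0.866 0.003 0.501] z [ 0.501 -0.002 -0.866]
[-0.07, -0.02, -0.01, 0.1, -0.1, 0.2]
[-0.11, -0.02, 0.13, 0.1, -8.1, 0.2]
[-0.13, -0.02, 0.28, 0.2, -16.1, 0.1]
[-0.15, -0.02, 0.46, 0.2, -24.1, 0.1]
```

View pics/c6.png

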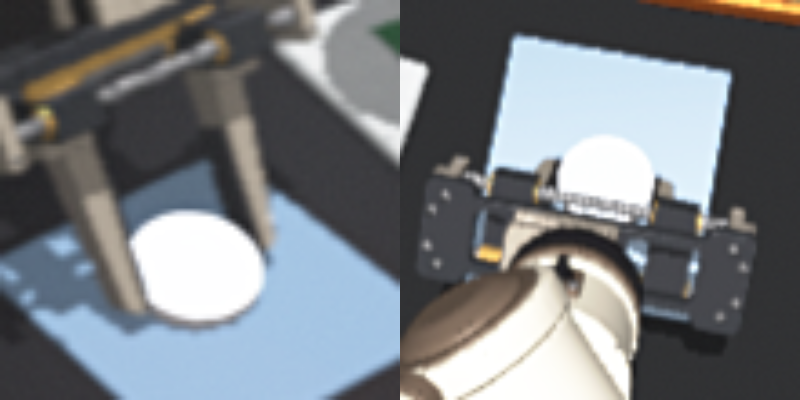

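The lens is pivoting flat in the grip as intended; at (200,265) it shows the dome up, nearly level. Continuing.

Request:
send_rows --pt "-0.1 0 0.1 0 -6 0 0.6" --pt "-0.12 0 0.2 0 -12 0 0.6" --pt "-0.13 0 0.3 0 -18 0 0.6" --pt "-0.15 0 0.46 0 -24 0 0.6" --pt "-0.15 0 0.46 0 -24 0 0.6"

```text
time_s: 9.22
tool_pos: [0.5535, -0.041, 0.0193]
tool_rot: [0.999, 0.001, 0.053, -0.0]
wrist_force: [0.2, 0.3, -0.6]
finger_gap: 0.668
```

```bash
python3 -c "
from h import *
rows([pad_t(3,4),pad_t(0,0,dz=0.0005),pad_t(0,0,dz=-0.0)])"
```

```text
t 9.22 pos [ 0.5535 -0.041   0.0193] F [ 0.2  0.3 -0.6] M [-0.02  0.07  0.02] gap 0.668 j [-0.31  0.3   1.89  0.04  0.85  1.23]
 x [0.994 0.002 0.107] z [ 0.107  0.001 -0.994]
[0.02, 0.1, -0.11, -0.1, -2.1, 0.1]
[0.05, 0.1, 0.01, -0.1, -6.1, 0.1]
[0.05, 0.1, 0.06, -0.1, -6.1, 0.1]
```

Request:
send_rows --pt "0.02 0 0 0 -3 0 0.6" --pt "0.05 0 0.02 0 -6.1 0 0.6" --pt "0.05 0 0.06 0 -6.1 0 0.6" --pt "0.05 0 0.06 0 -6.1 0 0.6"

```text
time_s: 9.72
tool_pos: [0.5523, -0.0414, 0.0185]
tool_rot: [1.0, 0.0, -0.0, 0.0]
wrist_force: [0.7, 0.3, 0.8]
finger_gap: 0.673
```

```bash
python3 -c "
from h import *
from rig import bot
state()
for c in('scene','top'):
    p=bot.read_camera(c);cv2.imwrite('pics/%s7.png'%c,p['img'][:,:,::-1])
s=cv2.imread('pics/scene7.png')[170:250,290:370];t=cv2.imread('pics/top7.png')[160:270,260:370]
cv2.imwrite('pics/c7.png',np.hstack([cv2.resize(s,(400,400)),cv2.resize(t,(400,400))]))
"
```

```text
t 9.72 pos [ 0.5523 -0.0414  0.0185] F [0.7 0.3 0.8] M [ 0.19 -0.07  0.  ] gap 0.673 j [-0.29  0.37  1.8  -0.    0.97  1.28]
 x [ 1.     0.    -0.001] z [-0.001 -0.001 -1.   ]
```

View pics/c7.png

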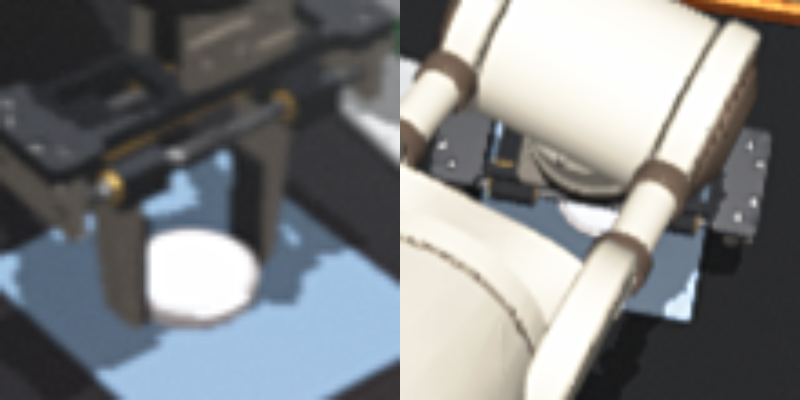

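Flat on the pad with the dome up, at (200,280) in the crop. Letting go.

Request:
send_rows --pt "0 0 0 0 0 0 0.7" --pt "0 0 0 0 0 0 0.76" --pt "0 0 0 0 0 0 0.85" --pt "0 0 -2 0 0 0 0.95" --pt "0 0 -6 0 0 0 1"

```text
time_s: 10.45
tool_pos: [0.5507, -0.0411, 0.0771]
tool_rot: [1.0, 0.0, -0.004, 0.0]
wrist_force: [0.9, -0.3, 0.2]
finger_gap: 0.998
```

Request:
send_rows --pt "-4 4 -4 0 0 0 1" --pt "-10 10 -8 0 0 0 1" --pt "-10 10 -8 0 0 0 1" --pt "-10 10 -8 0 0 0 1"

```text
time_s: 10.95
tool_pos: [0.4527, -0.1431, 0.1604]
tool_rot: [1.0, -0.002, -0.0, 0.002]
wrist_force: [0.6, 0.7, -0.0]
finger_gap: 1.0
```

```bash
python3 -c "
from h import *
from rig import bot
state()
for c in('scene','top'):
    p=bot.read_camera(c);cv2.imwrite('pics/%s8.png'%c,p['img'][:,:,::-1])
    print([(d['point'],d['confidence']) for d in bot.look_for('lens',p)][:5])
s=cv2.imread('pics/scene8.png')[170:270,280:380];t=cv2.imread('pics/top8.png')[160:260,260:360]
cv2.imwrite('pics/c8.png',np.hstack([cv2.resize(s,(400,400)),cv2.resize(t,(400,400))]))
"
```

```text
t 10.95 pos [ 0.4527 -0.1431  0.1604] F [ 0.6  0.7 -0. ] M [-0.02  0.11  0.01] gap 1.000 j [-0.56 -0.04  1.94 -0.    1.24  1.02]
 x [ 1.    -0.003 -0.001] z [-0.001 -0.004 -1.   ]
[([0.5599, -0.0469, 0.0161], 0.92), ([0.6233, -0.3828, 0.038], 0.55), ([0.4225, -0.3573, 0.049], 0.49)]
[([0.61, -0.3789, 0.0449], 0.87), ([0.549, -0.0472, 0.0132], 0.67), ([0.4016, -0.3495, 0.0453], 0.65), ([0.5088, -0.383, 0.0536], 0.44), ([0.5311, 0.1567, 0.1247], 0.4)]
```

View pics/c8.png

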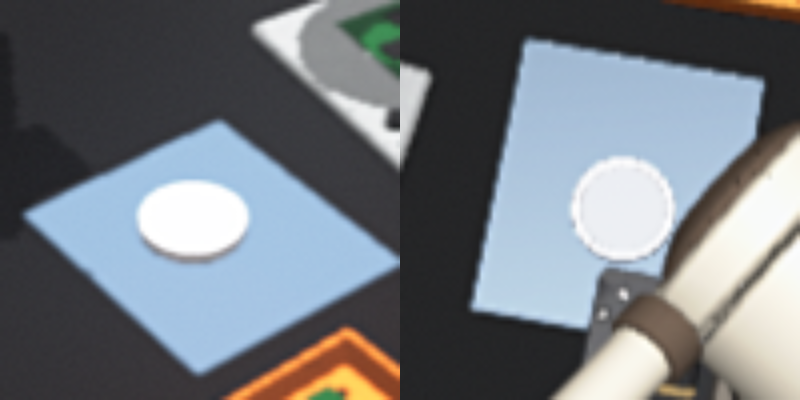

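```bash
cat > fit.py <<'E'
from h import *
import pickle,sys
from scipy.optimize import least_squares
C=pickle.load(open("cams.pkl","rb"))
def blob(im,x0,y0,x1,y1,thr):
    g=im[y0:y1,x0:x1].astype(int)
    sat=g.max(2)-g.min(2)
    m=((g.min(2)>thr)&(sat<30)).astype(np.uint8)
    n,l,s,c=cv2.connectedComponentsWithStats(m);i=1+s[1:,4].argmax();m=(l==i).astype(np.uint8)
    q=max(cv2.findContours(m,cv2.RETR_EXTERNAL,cv2.CHAIN_APPROX_NONE)[0],key=len)[:,0]
    return q+[x0,y0],s[i]
E
python3 - <<'E'
from fit import *
for c,b,thr in(('top',(300,180,335,240),150),('scene',(300,200,350,245),150)):
    K,P,_=C[c];im=cv2.imread('pics/%s8.png'%c)
    q,s=blob(im,*b,thr)
    print(c,s)
    # model: silhouette = hull of projected top rim circle(z=.014) and bottom(z=.004)
    def area_c(m):
        pts=np.vstack([proj(K,P,circ(.031,z)+[m[0],m[1],0]) for z in((.014,.0045) if c=='top' else (.014,))]).astype(np.float32)
        return cv2.convexHull(pts)
    def res(m):
        h=area_c(m);return [abs(cv2.pointPolygonTest(h,(float(x),float(y)),True)-.5) if 0 else cv2.pointPolygonTest(h,(float(x),float(y)),True)-.5 for x,y in q if c=='top' or y<220]
    r=least_squares(res,[.552,-.041],loss='soft_l1',f_scale=.5);print(r.x.round(4),np.abs(r.fun).mean())
E
```

```text
top [  2  19  27  26 549]
[ 0.5535 -0.0419] 0.28889759347622623
scene [ 14  15  28  19 419]
[ 0.5504 -0.0406] 0.28208264119888865
```

```bash
python3 - <<'E'
from fit import *
obs={}
out=[]
for c,rng,off in(('top',[(75,330)],(165,120)),('scene',[(0,360)],(335,85))):
    K,P,im=C[c];g=im.astype(np.float32).min(2)
    ctr=proj(K,P,[.504,.1742,.125])[0];pts=[]
    for a in np.radians(np.arange(0,360,4)):
        d=np.array([np.cos(a),np.sin(a)])
        # expected radius
        e=proj(K,P,circ(.07,.13)+[.504,.1742,0])-proj(K,P,[.504,.1742,.13])[0]
        rr=np.arange(20,48,.1);X=ctr+rr[:,None]*d
        v=cv2.remap(g,X[:,0].astype(np.float32)[None],X[:,1].astype(np.float32)[None],cv2.INTER_LINEAR)[0]
        # outermost crossing from bright to dark background(<70)
        k=[i for i in range(len(v)-1) if v[i]>=110>v[i+1] and v[min(i+25,len(v)-1)]<75]
        if k: pts.append(X[k[0]])
    obs[c]=np.array(pts)
def hull(c,m,h):
    K,P,_=C[c];return cv2.convexHull(np.vstack([proj(K,P,circ(.07,z)+[m[0],m[1],0]) for z in(.13,.13-h)]).astype(np.float32))
def res(m,cs=('top','scene')):
    return np.concatenate([[cv2.pointPolygonTest(hull(c,m,m[2]),(float(x),float(y)),True) for x,y in obs[c]] for c in cs])
for cs in(('top',),('scene',),('top','scene')):
    r=least_squares(res,[.504,.174,.016],args=(cs,),loss='soft_l1',f_scale=.3,diff_step=1e-3);print(cs,r.x.round(4),np.abs(r.fun).mean(),len(r.fun),np.median(np.abs(r.fun)))
for c,(x0,y0) in(('top',(165,120)),('scene',(335,85))):
    im=cv2.resize(C[c][2][y0:y0+140,x0:x0+110,::-1],None,fx=3.6,fy=3.6)
    for p in obs[c]: cv2.circle(im,tuple(int(v) for v in (p-[x0,y0]+.5)*3.6),2,(0,0,255),-1)
    cv2.polylines(im,[((hull(c,r.x,r.x[2])[:,0]-[x0,y0]+.5)*3.6).astype(np.int32)],True,(0,255,0),1)
    out.append(im)
cv2.imwrite('pics/ov3.png',np.hstack(out))
E
```

```text
('top',) [0.5028 0.1764 0.1557] 1.7678517054726097 53 0.4712351846762597
('scene',) [0.4957 0.1906 0.0451] 3.155210727628816 66 1.7947639830142574
('top', 'scene') [0.5029 0.1768 0.0365] 3.385399126458367 119 1.513073996024937
```

View pics/ov3.png

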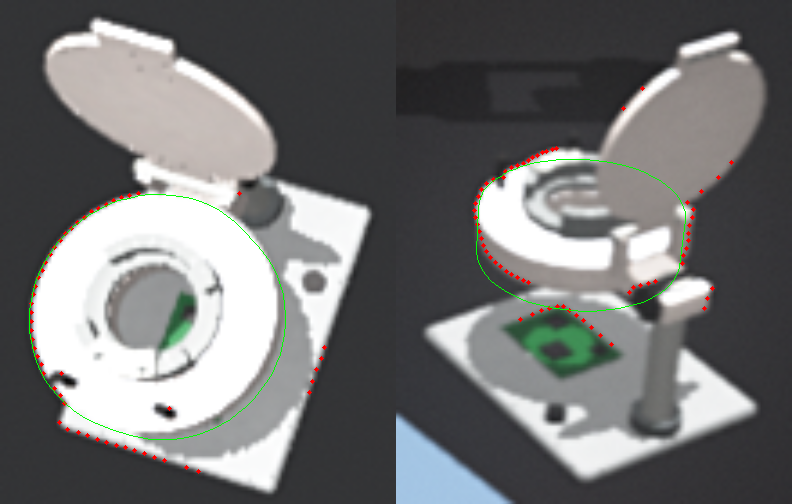

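```bash
python3 - <<'E'
from fit import *
obs={}
out=[]
for c in('top','scene'):
    K,P,im=C[c];g=im.astype(np.float32).min(2)
    ctr=proj(K,P,[.504,.1742,.13])[0];pts=[]
    for a in np.arange(0,360,4):
        th=np.radians(a);d=np.array([np.cos(th),np.sin(th)])
        if c=='top' and not(110<=a<=285): continue
        if c=='scene' and not(70<=a<=190): continue
        e=proj(K,P,circ(.07,.13,360)+[.504,.1742,0])-ctr
        r0=np.linalg.norm(e[np.argmax(e@d/np.linalg.norm(e,axis=1))])
        rr=np.arange(r0-4,r0+4,.1);X=ctr+rr[:,None]*d
        v=cv2.remap(g,X[:,0].astype(np.float32)[None],X[:,1].astype(np.float32)[None],cv2.INTER_CUBIC)[0]
        lo,hi=v.min(),v[:15].mean()
        if hi<200 or lo>200: continue
        t=(hi+ v[-15:].mean())/2
        k=[i for i in range(len(v)-1) if v[i]>=t>v[i+1]]
        if k: pts.append(X[k[0]])
    obs[c]=np.array(pts)
def hull(c,m):
    K,P,_=C[c];return cv2.convexHull(proj(K,P,circ(.07,.13)+[m[0],m[1],0]).astype(np.float32))
def res(m,cs):
    return np.concatenate([[cv2.pointPolygonTest(hull(c,m),(float(x),float(y)),True) for x,y in obs[c]] for c in cs])
for cs in(('top',),('scene',),('top','scene')):
    r=least_squares(res,[.504,.174],args=(cs,),loss='soft_l1',f_scale=.3,diff_step=1e-3);print(cs,r.x.round(4),np.abs(r.fun).mean(),len(r.fun),r.fun.round(1).tolist())
for c,(x0,y0) in(('top',(165,120)),('scene',(335,85))):
    im=cv2.resize(C[c][2][y0:y0+140,x0:x0+110,::-1],None,fx=3.6,fy=3.6)
    for p in obs[c]: cv2.circle(im,tuple(int(v) for v in (p-[x0,y0]+.5)*3.6),2,(0,0,255),-1)
    cv2.polylines(im,[((hull(c,r.x)[:,0]-[x0,y0]+.5)*3.6).astype(np.int32)],True,(0,255,0),1)
    out.append(im)
cv2.imwrite('pics/ov4.png',np.hstack(out))
E
```

```text
('top',) [0.504  0.1755] 0.2843455570891989 35 [-2.9, -2.3, -0.3, -0.1, 0.3, -0.0, 0.1, 0.1, 0.1, 0.1, 0.1, -0.2, -0.0, 0.1, -0.1, 0.1, 0.1, -0.0, 0.1, 0.1, 0.0, -0.0, -0.1, 0.1, -0.1, -0.0, 0.0, -0.1, -0.2, -0.0, -0.2, 0.2, -0.6, 0.4, -0.7]
('scene',) [0.5057 0.1723] 0.12036886362636906 30 [-0.2, -0.2, -0.2, -0.1, -0.2, -0.1, -0.0, -0.0, 0.2, 0.2, 0.0, -0.1, -0.0, 0.2, 0.2, -0.0, 0.1, 0.1, 0.1, 0.1, 0.1, 0.2, 0.1, 0.0, -0.2, -0.2, -0.1, 0.1, -0.1, -0.1]
('top', 'scene') [0.5044 0.1749] 0.5197657752357911 65 [-3.2, -2.6, -0.6, -0.5, -0.1, -0.4, -0.3, -0.3, -0.2, -0.2, -0.2, -0.5, -0.3, -0.2, -0.4, -0.2, -0.2, -0.2, -0.1, -0.1, -0.2, -0.1, -0.2, -0.0, -0.1, -0.1, 0.0, -0.1, -0.2, 0.0, -0.1, 0.3, -0.5, 0.5, -0.5, -0.8, -0.8, -0.8, -0.7, -0.8, -0.7, -0.7, -0.7, -0.5, -0.5, -0.6, -0.8, -0.7, -0.5, -0.5, -0.8, -0.7, -0.6, -0.6, -0.7, -0.6, -0.6, -0.7, -0.7, -0.9, -0.9, -0.7, -0.5, -0.4, -0.3]
```

View pics/ov4.png

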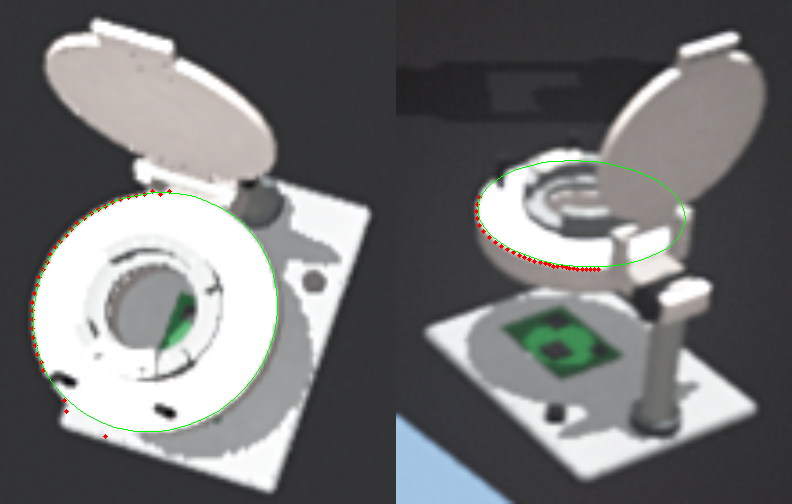

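```bash
python3 -c "
from h import *
rows([((.552,-.0412,.07),Rt(0))])"
```

```text
t 11.15 pos [ 0.453  -0.1406  0.1582] F [0.2 0.3 0.4] M [0.02 0.13 0.02] gap 0.997 j [-0.55 -0.04  1.94 -0.    1.24  1.02]
 x [ 1.     0.001 -0.004] z [-0.004 -0.001 -1.   ]
[9.95, -9.94, 8.76, 0.0, 0.2, 0.1]
```

Request:
send_rows --pt "5 -5 3 0 0 0 1" --pt "9.9 -9.9 6 0 0.2 0 1" --pt "9.9 -9.9 8.7 0 0.2 0 1" --pt "9.9 -9.9 8.7 0 0.2 0 1" --pt "9.9 -9.9 8.7 0 0.2 0 1"

```text
time_s: 11.78
tool_pos: [0.5518, -0.0427, 0.072]
tool_rot: [1.0, 0.0, 0.0, 0.001]
wrist_force: [0.9, 0.9, 0.6]
finger_gap: 1.006
```

```bash
python3 -c "
from h import *
rows([((.552,-.0412,.0187),Rt(0))])"
```

```text
t 11.78 pos [ 0.5518 -0.0427  0.072 ] F [0.9 0.9 0.6] M [ 0.04  0.17 -0.01] gap 1.006 j [-0.29  0.28  1.79 -0.    1.07  1.28]
 x [1.    0.001 0.   ] z [ 0.    -0.002 -1.   ]
[0.02, -0.17, 5.33, 0.1, -0.0, 0.1]
```

Request:
send_rows --pt "0 -0.1 3 0 0 0 1" --pt "0 -0.1 4.5 0 0 0 1" --pt "0 -0.1 5.1 0 0 0 1" --pt "0 -0.1 5.2 0 0 0 1" --pt "0 -0.1 5.2 0 0 0 1"

```text
time_s: 12.4
tool_pos: [0.5524, -0.0422, 0.0205]
tool_rot: [1.0, -0.0, 0.001, 0.001]
wrist_force: [0.5, 0.2, -0.4]
finger_gap: 1.002
```

Request:
send_rows --pt "0 0 0 0 0 0 0.8"

```text
time_s: 12.52
tool_pos: [0.5523, -0.0421, 0.0203]
tool_rot: [1.0, 0.0, 0.001, 0.001]
wrist_force: [-0.3, 0.5, 0.5]
finger_gap: 0.914
```

Request:
send_rows --pt "0 0 0 0 0 0 0.75"

```text
time_s: 12.65
tool_pos: [0.552, -0.042, 0.02]
tool_rot: [1.0, 0.0, 0.001, 0.001]
wrist_force: [0.7, -0.2, -0.6]
finger_gap: 0.804
```

Lower 1.5 mm, then close.

Request:
send_rows --pt "0 0 0.15 0 0 0 0.75" --pt "0 0 0.15 0 0 0 0.6" --pt "0 0 0.15 0 0 0 0.6" --pt "0 0 0.15 0 0 0 0.6" --force 8

```text
time_s: 13.15
tool_pos: [0.552, -0.0416, 0.0184]
tool_rot: [1.0, -0.0, 0.001, 0.001]
wrist_force: [-0.5, 3.5, 5.0]
finger_gap: 0.672
```

Request:
send_rows --pt "0 0 0 0 0 0 0.6" --pt "0 0 -0.5 0 0 0 0.6" --pt "0 0 -3 0 0 0 0.6" --pt "0 0 -6 0 0 0 0.6" --force 20

```text
time_s: 13.65
tool_pos: [0.5504, -0.0421, 0.0776]
tool_rot: [1.0, 0.0, -0.001, 0.001]
wrist_force: [0.3, -0.1, -0.9]
finger_gap: 0.665
```

```bash
python3 -c "
from h import *
from rig import bot
for c in('scene',):
    p=bot.read_camera(c);cv2.imwrite('pics/%s9.png'%c,p['img'][:,:,::-1])
s=cv2.imread('pics/scene9.png')[130:250,270:390]
cv2.imwrite('pics/c9.png',cv2.resize(s,(600,600)))
rows([((.505,.174,.25),Rt(-6.8))])"
```

```text
t 13.70 pos [ 0.5537 -0.0429  0.0824] F [2.8 0.4 1.6] M [-0.02 -0.   -0.09] gap 0.665 j [-0.29  0.26  1.78 -0.    1.09  1.28]
 x [1.    0.    0.005] z [ 0.005 -0.005 -1.   ]
[-4.78, -21.62, -16.88, 0.3, -0.3, 6.8]
```

View pics/c9.png

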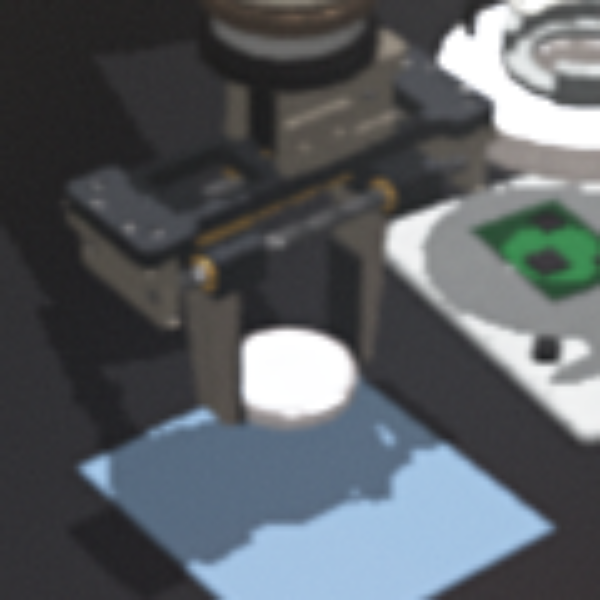

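```bash
cat >> h.py <<'E'
MX,MY,MYAW=.5048,.174,-6.8
def cell_t(Cx,Cz,th,dx=0,dy=0,off=.0094):
    t=np.radians(th);u=np.array([np.cos(t),0,np.sin(t)]);n=np.array([-np.sin(t),0,np.cos(t)])
    ctr=np.array([Cx*1e-3,0,Cz*1e-3])+.031*u+.005*n
    tcp=ctr+off*n   # TCP is behind lens centre
    R=Rz(np.radians(MYAW));return R@(tcp+[dx*1e-3,dy*1e-3,.138])+[MX,MY,0],Rt(MYAW,th)
E
python3 -c "
from h import *
rows([cell_t(-20,60,0),cell_t(-20,40,15)])"
```

```text
t 13.70 pos [ 0.5537 -0.0429  0.0824] F [2.8 0.4 1.6] M [-0.02 -0.   -0.09] gap 0.665 j [-0.29  0.26  1.78 -0.    1.09  1.28]
 x [1.    0.    0.005] z [ 0.005 -0.005 -1.   ]
[-3.72, -21.5, -13.12, 0.3, -0.3, 6.8]
[-4.2, -21.57, -11.87, -0.6, 14.7, 6.8]
```

Request:
send_rows --pt "-2 -2 -8 0 0 0 0.6" --pt "-3 -6 -16 0 0 4 0.6" --pt "-3.5 -14 -16 0 0 6.8 0.6" --pt "-3.5 -21 -15 0 0 6.8 0.6" --pt "-3.5 -21 -15 0 0 6.8 0.6"

```text
time_s: 14.32
tool_pos: [0.5163, 0.17, 0.2274]
tool_rot: [0.998, -0.059, 0.001, 0.002]
wrist_force: [0.3, -0.4, -0.1]
finger_gap: 0.664
```

```bash
python3 -c "
from h import *
rows([cell_t(-20,40,15),cell_t(-20,30,15)])"
```

```text
t 14.32 pos [0.5163 0.17   0.2274] F [ 0.3 -0.4 -0.1] M [-0.03  0.16 -0.03] gap 0.664 j [ 0.1   0.08  1.69 -0.    1.38  1.79]
 x [ 0.993 -0.118  0.001] z [ 0.001 -0.003 -1.   ]
[-0.57, -0.27, 2.75, 0.2, 14.9, 0.0]
[-0.57, -0.27, 3.75, 0.2, 14.9, 0.0]
```

Request:
send_rows --pt "-0.3 -0.2 1 0 7 0 0.6" --pt "-0.55 -0.25 2.7 0.2 14.9 0 0.6" --pt "-0.55 -0.25 3.7 0.2 14.9 0 0.6" --pt "-0.55 -0.25 3.7 0.2 14.9 0 0.6"

```text
time_s: 14.82
tool_pos: [0.5117, 0.171, 0.1901]
tool_rot: [0.99, -0.059, 0.129, 0.007]
wrist_force: [0.4, -0.2, -0.3]
finger_gap: 0.666
```

```bash
python3 -c "
from h import *
from rig import bot
for c in('scene','top'):
    p=bot.read_camera(c);cv2.imwrite('pics/%s10.png'%c,p['img'][:,:,::-1])
s=cv2.imread('pics/scene10.png')[80:190,335:445];t=cv2.imread('pics/top10.png')[130:260,155:285]
cv2.imwrite('pics/c10.png',np.hstack([cv2.resize(s,(400,400)),cv2.resize(t,(400,400))]))
rows([cell_t(-20,30,15),cell_t(-20,12,15)])"
```

```text
t 14.93 pos [0.5133 0.1711 0.192 ] F [-0.2 -0.8 -1.1] M [-0.01  0.3   0.02] gap 0.667 j [ 0.14 -0.08  1.94 -0.07  1.03  1.86]
 x [ 0.959 -0.115  0.259] z [ 0.257 -0.029 -0.966]
[-0.31, -0.18, 0.14, -0.1, -0.0, -0.1]
[-0.77, -0.18, 1.87, -0.1, -0.0, -0.1]
```

View pics/c10.png

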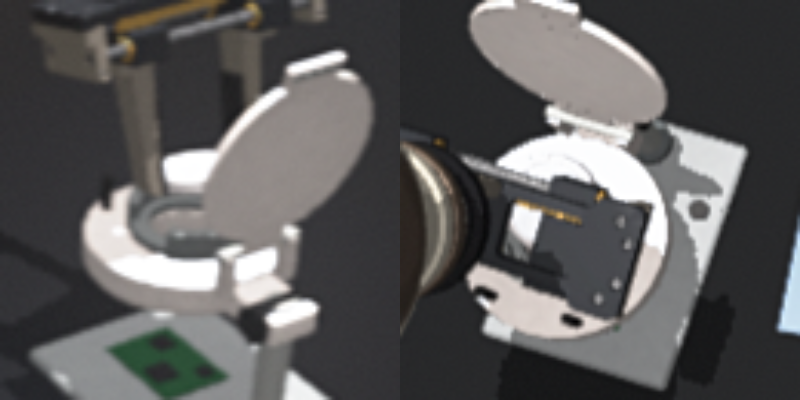

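Request:
send_rows --pt "-0.4 -0.2 0.5 0 0 0 0.6" --pt "-0.6 -0.2 1.2 0 0 0 0.6" --pt "-0.75 -0.2 1.8 0 0 0 0.6" --pt "-0.75 -0.2 1.8 0 0 0 0.6"

```text
time_s: 15.42
tool_pos: [0.5086, 0.1738, 0.1704]
tool_rot: [0.99, -0.059, 0.129, 0.007]
wrist_force: [0.2, -0.8, -0.6]
finger_gap: 0.664
```

```bash
python3 -c "
from h import *
rows([cell_t(-20,12,15),cell_t(-20,5,15),cell_t(-20,2,15)])"
```

```text
t 15.43 pos [0.5086 0.1738 0.1704] F [ 0.2 -0.8 -0.6] M [0.03 0.31 0.01] gap 0.664 j [ 0.14 -0.06  1.96 -0.08  0.99  1.87]
 x [ 0.96  -0.114  0.256] z [ 0.255 -0.029 -0.967]
[0.27, 0.03, -0.09, -0.1, 0.2, 0.0]
[0.09, 0.03, 0.59, -0.1, 0.2, 0.0]
[0.02, 0.03, 0.88, -0.1, 0.2, 0.0]
```

Request:
send_rows --pt "0.2 0 0 0 0.2 0 0.6" --pt "0.15 0 0.4 0 0.2 0 0.6" --pt "0.09 0 0.6 0 0.2 0 0.6" --pt "0.09 0 0.6 0 0.2 0 0.6"

```text
time_s: 15.92
tool_pos: [0.5113, 0.1736, 0.1654]
tool_rot: [0.99, -0.059, 0.131, 0.007]
wrist_force: [-0.6, -0.1, -1.2]
finger_gap: 0.67
```

```bash
python3 -c "
from h import *
rows([cell_t(-20,5,15),cell_t(-20,2,15)])"
```

```text
t 15.93 pos [0.5113 0.1736 0.1654] F [-0.6 -0.1 -1.2] M [ 0.03  0.32 -0.04] gap 0.670 j [ 0.14 -0.05  1.97 -0.08  0.97  1.87]
 x [ 0.959 -0.114  0.261] z [ 0.259 -0.03  -0.965]
[-0.04, 0.04, 0.04, -0.1, -0.1, 0.0]
[-0.12, 0.04, 0.33, -0.1, -0.1, 0.0]
```

Request:
send_rows --pt "-0.1 0.03 0.2 0 0 0 0.6" --pt "-0.12 0.03 0.35 0 0 0 0.6" --pt "-0.12 0.03 0.35 0 0 0 0.6"

```text
time_s: 16.3
tool_pos: [0.5113, 0.1733, 0.1623]
tool_rot: [0.99, -0.059, 0.132, 0.007]
wrist_force: [-0.3, -0.1, 0.8]
finger_gap: 0.667
```

```bash
python3 -c "
from h import *
rows([cell_t(-20,1.5,15),cell_t(-24,1.2,15),cell_t(-27,1,15),cell_t(-28,1,15)])"
```

```text
t 16.30 pos [0.5113 0.1733 0.1623] F [-0.3 -0.1  0.8] M [-0.02  0.4   0.02] gap 0.667 j [ 0.14 -0.05  1.97 -0.08  0.96  1.87]
 x [ 0.958 -0.114  0.261] z [ 0.26  -0.03  -0.965]
[-0.05, 0.01, 0.07, -0.1, -0.1, 0.0]
[-0.44, 0.01, -0.0, -0.1, -0.1, 0.0]
[-0.74, 0.01, -0.06, -0.1, -0.1, 0.0]
[-0.84, 0.01, -0.09, -0.1, -0.1, 0.0]
```

Request:
send_rows --pt "-0.3 0 0.02 0 0 0 0.6" --pt "-0.6 0 -0.02 0 0 0 0.6" --pt "-0.75 0 -0.06 0 0 0 0.6" --pt "-0.75 0 -0.06 0 0 0 0.6"

```text
time_s: 16.8
tool_pos: [0.5035, 0.1743, 0.1604]
tool_rot: [0.99, -0.059, 0.131, 0.007]
wrist_force: [-0.2, 0.8, -0.5]
finger_gap: 0.668
```

```bash
python3 -c "
from h import *
rows([cell_t(-27,1,15),cell_t(-28,1,15),cell_t(-29,1,15),cell_t(-30,1,15)])"
```

```text
t 16.80 pos [0.5035 0.1743 0.1604] F [-0.2  0.8 -0.5] M [ 0.01  0.38 -0.02] gap 0.668 j [ 0.15 -0.06  1.99 -0.08  0.96  1.87]
 x [ 0.959 -0.114  0.261] z [ 0.259 -0.029 -0.965]
[0.07, 0.01, -0.04, -0.1, -0.1, 0.0]
[-0.03, 0.01, -0.06, -0.1, -0.1, 0.0]
[-0.13, 0.01, -0.09, -0.1, -0.1, 0.0]
[-0.22, 0.01, -0.12, -0.1, -0.1, 0.0]
```

Request:
send_rows --pt "-0.1 0 -0.05 0 0 0 0.6" --pt "-0.15 0 -0.06 0 0 0 0.6" --pt "-0.15 0 -0.06 0 0 0 0.6"

```text
time_s: 17.18
tool_pos: [0.5023, 0.1744, 0.1608]
tool_rot: [0.99, -0.059, 0.132, 0.007]
wrist_force: [1.0, -0.0, -0.6]
finger_gap: 0.67
```

Request:
send_rows --pt "-0.1 0 -0.03 0 0 0 0.6" --pt "-0.15 0 -0.04 0 0 0 0.6" --pt "-0.15 0 -0.04 0 0 0 0.6"

```text
time_s: 17.55
tool_pos: [0.5007, 0.1746, 0.1608]
tool_rot: [0.99, -0.059, 0.132, 0.007]
wrist_force: [1.1, 0.5, -1.1]
finger_gap: 0.668
```

Request:
send_rows --pt "-0.1 0 -0.03 0 0 0 0.6" --pt "-0.1 0 -0.03 0 0 0 0.6"

```text
time_s: 17.8
tool_pos: [0.5003, 0.1748, 0.1612]
tool_rot: [0.989, -0.059, 0.132, 0.007]
wrist_force: [3.5, 0.7, -2.6]
finger_gap: 0.672
```

```bash
python3 -c "
from h import *
rows([cell_t(-30,1,15)])"
```

```text
t 17.80 pos [0.5003 0.1748 0.1612] F [ 3.5  0.7 -2.6] M [ 0.05 -0.23  0.03] gap 0.672 j [ 0.15 -0.07  2.   -0.08  0.96  1.88]
 x [ 0.958 -0.114  0.263] z [ 0.261 -0.029 -0.965]
[0.07, 0.02, 0.05, -0.1, -0.2, 0.0]
```

```bash
python3 -c "
from h import *
rows([cell_t(-29.8,.5,15,dx=-.7),cell_t(-29.8,0.3,12,dx=-.7),cell_t(-29.8,0.2,9,dx=-.7)])"
```

```text
t 17.80 pos [0.5003 0.1748 0.1612] F [ 3.5  0.7 -2.6] M [ 0.05 -0.23  0.03] gap 0.672 j [ 0.15 -0.07  2.   -0.08  0.96  1.88]
 x [ 0.958 -0.114  0.263] z [ 0.261 -0.029 -0.965]
[0.01, 0.02, 0.09, -0.1, -0.2, 0.0]
[0.08, 0.02, 0.27, -0.1, -3.2, 0.0]
[0.13, 0.02, 0.45, -0.1, -6.2, 0.0]
```

Request:
send_rows --pt "0 0 0.09 0 0 0 0.6" --pt "0 0 0.09 0 0 0 0.6"

```text
time_s: 18.05
tool_pos: [0.5003, 0.1748, 0.1604]
tool_rot: [0.989, -0.059, 0.132, 0.007]
wrist_force: [2.7, 1.4, -1.0]
finger_gap: 0.669
```

Request:
send_rows --pt "0.04 0 0.09 0 -1.5 0 0.6" --pt "0.08 0 0.18 0 -3 0 0.6" --pt "0.08 0 0.18 0 -3 0 0.6"

```text
time_s: 18.42
tool_pos: [0.5012, 0.1746, 0.1583]
tool_rot: [0.993, -0.059, 0.105, 0.005]
wrist_force: [0.8, 2.1, 0.7]
finger_gap: 0.67
```

```bash
python3 -c "
from h import *
rows([cell_t(-29.8,0.2,9,dx=-.7)])"
```

```text
t 18.43 pos [0.5012 0.1746 0.1583] F [0.8 2.1 0.7] M [0.31 0.16 0.03] gap 0.670 j [ 0.14 -0.03  1.96 -0.06  1.02  1.85]
 x [ 0.971 -0.116  0.209] z [ 0.207 -0.023 -0.978]
[0.12, 0.02, 0.13, -0.1, -3.0, -0.0]
```

Request:
send_rows --pt "0.05 -0.04 0.06 0 -1.5 0 0.6" --pt "0.1 -0.05 0.12 0 -3 0 0.6" --pt "0.1 -0.05 0.12 0 -3 0 0.6"

```text
time_s: 18.8
tool_pos: [0.5022, 0.1748, 0.157]
tool_rot: [0.995, -0.059, 0.078, 0.004]
wrist_force: [-1.3, 1.4, -0.5]
finger_gap: 0.668
```

```bash
python3 -c "
from h import *
rows([cell_t(-29.8,0.2,9,dx=-.7,dy=.5),cell_t(-29.8,0,6,dx=-.7,dy=.5)])"
```

```text
t 18.80 pos [0.5022 0.1748 0.157 ] F [-1.3  1.4 -0.5] M [0.25 0.47 0.01] gap 0.668 j [ 0.13  0.01  1.91 -0.04  1.07  1.84]
 x [ 0.981 -0.117  0.157] z [ 0.156 -0.017 -0.988]
[0.06, 0.0, -0.02, -0.1, -0.0, -0.0]
[0.13, 0.0, 0.17, -0.1, -3.0, -0.0]
```

Request:
send_rows --pt "0.02 -0.03 0.08 0 -1.5 0 0.6" --pt "0.05 -0.03 0.17 0 -3 0 0.6" --pt "0.05 -0.03 0.17 0 -3 0 0.6"

```text
time_s: 19.18
tool_pos: [0.5033, 0.1752, 0.1558]
tool_rot: [0.997, -0.059, 0.053, 0.002]
wrist_force: [-2.8, 1.8, -0.3]
finger_gap: 0.667
```

```bash
python3 -c "
from h import *
rows([cell_t(-29.8,0.,6,dx=-.7,dy=.5),cell_t(-30.2,0,3,dx=-.7,dy=.5)])"
```

```text
t 19.18 pos [0.5033 0.1752 0.1558] F [-2.8  1.8 -0.3] M [0.23 0.5  0.04] gap 0.667 j [ 0.12  0.04  1.87 -0.03  1.12  1.82]
 x [ 0.987 -0.118  0.105] z [ 0.105 -0.011 -0.994]
[0.05, 0.05, 0.02, -0.1, -0.1, 0.0]
[0.08, 0.05, 0.18, -0.1, -3.1, 0.0]
```

Request:
send_rows --pt "-0.06 -0.04 0.0 0 0 0 0.6" --pt "-0.06 -0.05 0.0 0 0 0 0.6"

```text
time_s: 19.42
tool_pos: [0.5029, 0.1756, 0.156]
tool_rot: [0.997, -0.059, 0.054, 0.003]
wrist_force: [0.2, 0.5, -1.1]
finger_gap: 0.666
```

Request:
send_rows --pt "0.0 0 0.08 0 -1.5 0 0.6" --pt "0.02 0 0.15 0 -3 0 0.6" --pt "0.02 0 0.15 0 -3 0 0.6"

```text
time_s: 19.8
tool_pos: [0.5036, 0.1755, 0.1544]
tool_rot: [0.998, -0.059, 0.027, 0.001]
wrist_force: [-0.0, -0.4, -0.9]
finger_gap: 0.669
```

```bash
python3 -c "
from h import *
rows([cell_t(-30.2,0,3,dx=-.7,dy=.5),cell_t(-30.8,0,0,dx=-.7,dy=.5)])"
```

```text
t 19.80 pos [0.5036 0.1755 0.1544] F [-0.  -0.4 -0.9] M [-0.03  0.15 -0.07] gap 0.669 j [ 0.12  0.08  1.83 -0.01  1.17  1.81]
 x [ 0.991 -0.118  0.054] z [ 0.054 -0.005 -0.999]
[0.06, 0.08, 0.04, -0.1, -0.1, -0.0]
[0.07, 0.08, 0.2, -0.1, -3.1, 0.0]
```

Request:
send_rows --pt "0.0 0 0.06 0 -1.5 0 0.6" --pt "0.01 0 0.14 0 -3 0 0.6" --pt "0.01 0 0.18 0 -3 0 0.6" --pt "0.01 0 0.18 0 -3 0 0.6"

```text
time_s: 20.3
tool_pos: [0.5033, 0.1756, 0.1525]
tool_rot: [0.998, -0.059, 0.001, -0.001]
wrist_force: [-0.3, 0.2, -1.1]
finger_gap: 0.667
```

```bash
python3 -c "
from h import *
from rig import bot
for c in('scene','top'):
    p=bot.read_camera(c);cv2.imwrite('pics/%s11.png'%c,p['img'][:,:,::-1])
s=cv2.imread('pics/scene11.png')[100:190,345:435];t=cv2.imread('pics/top11.png')[130:260,155:285]
cv2.imwrite('pics/c11.png',np.hstack([cv2.resize(s,(400,400)),cv2.resize(t,(400,400))]))
rows([cell_t(-31,0,0,dx=-.7,dy=.5)])"
```

```text
t 20.40 pos [0.5032 0.1756 0.1526] F [ 0.5 -0.3 -0.4] M [-0.02  0.16 -0.04] gap 0.668 j [0.11 0.12 1.8  0.   1.22 1.8 ]
 x [ 0.993 -0.118  0.002] z [ 0.003  0.001 -1.   ]
[0.11, 0.09, 0.02, -0.1, -0.1, 0.0]
```

View pics/c11.png

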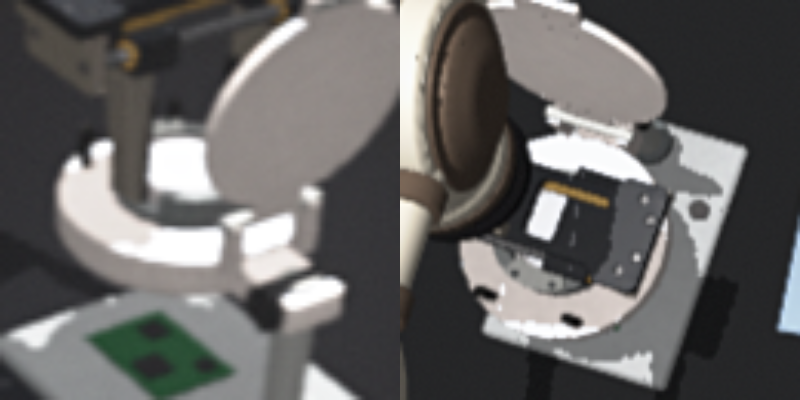

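Request:
send_rows --pt "0 0 0.04 0 0 0 0.6" --pt "0 0 0.08 0 0 0 0.6" --pt "0 0 0.08 0 0 0 0.6"

```text
time_s: 20.78
tool_pos: [0.5033, 0.1757, 0.1524]
tool_rot: [0.998, -0.059, 0.001, -0.001]
wrist_force: [-2.2, 0.6, 5.7]
finger_gap: 0.668
```

```bash
python3 -c "
from h import *
state()"
```

```text
t 20.77 pos [0.5033 0.1757 0.1524] F [-2.2  0.6  5.7] M [-0.21  0.77 -0.09] gap 0.668 j [0.11 0.12 1.8  0.   1.22 1.8 ]
 x [ 0.993 -0.118  0.003] z [ 0.003  0.001 -1.   ]
```

Seated: 5.7 N at TCP z = 0.1524, which is exactly the computed home height. Letting go.

Request:
send_rows --pt "0 0 -0.05 0 0 0 0.68" --pt "0 0 -0.05 0 0 0 0.7" --pt "0 0 -0.05 0 0 0 0.75" --pt "0 0 -0.05 0 0 0 0.85" --pt "0 0 -0.05 0 0 0 0.9"

```text
time_s: 21.4
tool_pos: [0.5031, 0.1754, 0.152]
tool_rot: [0.998, -0.059, 0.001, -0.0]
wrist_force: [0.5, -0.3, -0.1]
finger_gap: 0.898
```

Request:
send_rows --pt "0 0 -1 0 0 0 0.9" --pt "0 0 -4 0 0 0 0.9" --pt "0 0 -9 0 0 0 0.9" --pt "-3 0 -14 0 0 0 0.9" --pt "-9 0 -18 0 0 0 0.9"

```text
time_s: 22.02
tool_pos: [0.4216, 0.1849, 0.3299]
tool_rot: [0.998, -0.06, 0.003, -0.001]
wrist_force: [-0.3, -0.7, 0.8]
finger_gap: 0.901
```

Request:
send_rows --pt "-3 2 -3 0 0 0 0.5" --pt "-7 7 -3 0 0 0 0" --pt "-7 14 -3 0 0 0 0" --pt "-7 14 -3 0 0 0 0"

```text
time_s: 22.52
tool_pos: [0.3349, 0.0516, 0.3571]
tool_rot: [0.998, -0.062, 0.002, -0.0]
wrist_force: [0.1, 0.5, -0.3]
finger_gap: 0.485
```

```bash
python3 -c "
from h import *
from rig import bot
for c in('scene','top'):
    p=bot.read_camera(c);cv2.imwrite('pics/%s12.png'%c,p['img'][:,:,::-1])
    print([(d['point'],d['confidence']) for d in bot.look_for('lens',p)][:5])
s=cv2.imread('pics/scene12.png')[90:190,345:445];t=cv2.imread('pics/top12.png')[120:260,155:295]
cv2.imwrite('pics/c12.png',np.hstack([cv2.resize(s,(400,400),interpolation=2),cv2.resize(t,(400,400),interpolation=2)]))
state()"
```

```text
[([0.5178, -0.3948, 0.0398], 0.93), ([0.5023, 0.167, 0.1507], 0.67), ([0.6216, -0.3809, 0.0392], 0.61), ([0.4232, -0.3579, 0.0483], 0.44), ([0.5816, 0.1542, 0.1164], 0.31)]
[([0.5023, 0.1696, 0.1485], 0.94), ([0.6098, -0.3763, 0.0442], 0.71), ([0.4033, -0.3521, 0.0456], 0.68), ([0.51, -0.3824, 0.0542], 0.44)]
t 22.73 pos [0.3355 0.0551 0.3566] F [-0.2  0.2  0.5] M [-0.03  0.14  0.03] gap 0.311 j [-0.2  -0.55  1.96  0.    1.73  1.49]
 x [ 0.993 -0.117  0.002] z [ 0.003  0.002 -1.   ]
```

View pics/c12.png

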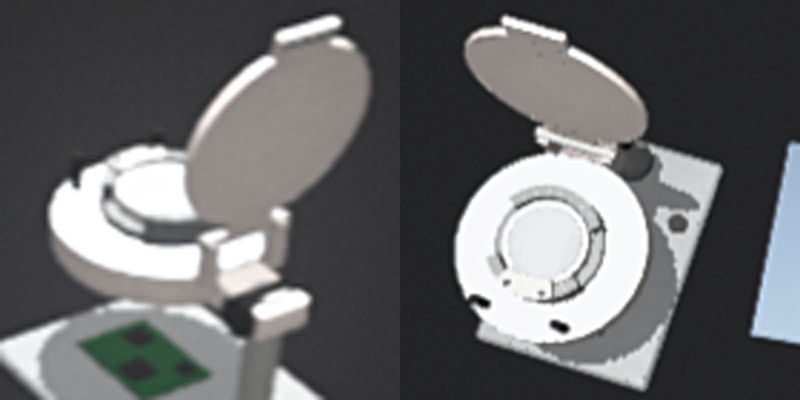

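```bash
python3 - <<'E'
from h import *
import pickle
C=pickle.load(open("cams.pkl","rb"))
out=[]
R=Rz(np.radians(MYAW))
for c,(x0,y0,n) in(('top',(185,180,50)),('scene',(360,115,50))):
    K,P,_=C[c];im=cv2.imread('pics/%s12.png'%c)
    im=cv2.resize(im[y0:y0+n,x0:x0+n],(400,400),interpolation=2);a=im.copy()
    for r,z in((.031,.148),(.0255,.148)):
        q=proj(K,P,circ(r,z)@R.T+[.5033,.1756,0]);cv2.polylines(a,[((q-[x0,y0]+.5)*8).astype(np.int32)],True,(0,0,255),1)
    out.append(cv2.hconcat([im,a]) if 0 else a);out.append(im)
cv2.imwrite('pics/c13.png',cv2.resize(np.vstack([np.hstack(out[:2]),np.hstack(out[2:])]),(600,600)))
E
```

```text
(no output)
```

View pics/c13.png

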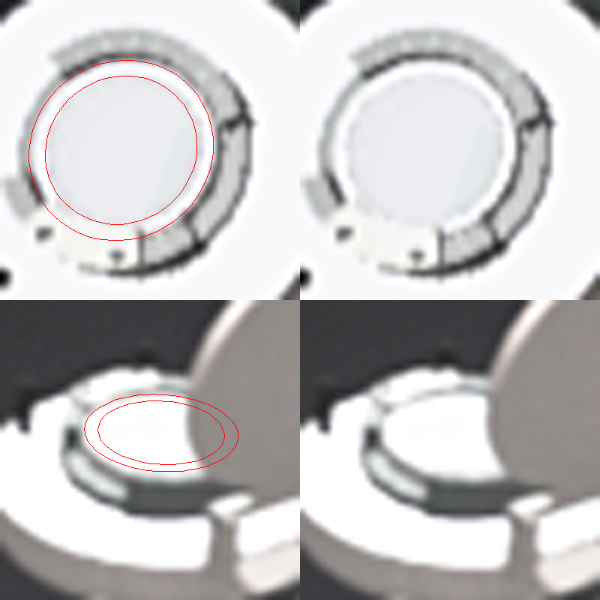

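The lens lies level in the cell with the lip over its edge, at (90,235) in the enlarged crop. Now the cover: I'll push it from behind with shut fingers.

```bash
cat >> h.py <<'E'
def magp(x,z,y=0): return Rz(np.radians(MYAW))@np.array([x,y,z])+[.504,.175,0],Rt(MYAW)
def cov_t(a,r=.125,lift=0):
    Q=np.array([.073-r*np.cos(a)+.005*np.sin(a),.156+r*np.sin(a)+.005*np.cos(a)])
    return magp(Q[0]+.010,Q[1]+.014+lift)
E
python3 -c "
from h import *
rows([((.45,.10,.42),Rt(MYAW)),magp(.155,.42),magp(.155,.287)])"
```

```text
t 22.73 pos [0.3355 0.0551 0.3566] F [-0.2  0.2  0.5] M [-0.03  0.14  0.03] gap 0.311 j [-0.2  -0.55  1.96  0.    1.73  1.49]
 x [ 0.993 -0.117  0.002] z [ 0.003  0.002 -1.   ]
[10.86, -5.81, -6.3, -0.1, -0.1, 0.1]
[30.85, -13.87, -6.24, -0.1, -0.1, 0.1]
[30.82, -13.84, 7.06, -0.1, -0.1, 0.1]
```

Request:
send_rows --pt "3 -1.5 -5 0 0 0 0" --pt "8 -4 -7 0 0 0 0" --pt "13 -6 -7 0 0 0 0" --pt "18.5 -8.5 -7 0 0 0 0" --pt "24 -11 -6.5 0 0 0 0"

```text
time_s: 23.35
tool_pos: [0.5883, 0.1388, 0.4218]
tool_rot: [0.998, -0.057, 0.001, -0.001]
wrist_force: [0.1, -0.4, 1.4]
finger_gap: 0.009
```

```bash
python3 -c "
from h import *
rows([magp(.155,.42),magp(.155,.287),magp(.125,.287)])"
```

```text
t 23.35 pos [0.5883 0.1388 0.4218] F [ 0.1 -0.4  1.4] M [-0.03  0.13 -0.  ] gap 0.009 j [0.03 0.19 1.19 0.   1.76 1.72]
 x [ 0.993 -0.114  0.003] z [ 0.003  0.001 -1.   ]
[6.71, -2.57, 0.2, -0.1, -0.2, 0.2]
[6.67, -2.55, 13.5, -0.1, -0.2, 0.2]
[3.67, -2.56, 13.49, -0.1, -0.2, 0.2]
```

Request:
send_rows --pt "4 -2.5 0 0 0 0 0" --pt "6.7 -2.5 0.2 0 0 0 0" --pt "6.7 -2.5 5 0 0 0 0" --pt "6.7 -2.5 10 0 0 0 0" --pt "6.7 -2.5 13.5 0 0 0 0"

```text
time_s: 23.98
tool_pos: [0.6551, 0.1554, 0.2832]
tool_rot: [0.998, -0.057, -0.001, -0.001]
wrist_force: [0.3, 0.2, -0.1]
finger_gap: 0.005
```

```bash
python3 -c "
from h import *
from rig import bot
for c in('scene','top'):
    p=bot.read_camera(c);cv2.imwrite('pics/%s14.png'%c,p['img'][:,:,::-1])
s=cv2.imread('pics/scene14.png')[40:200,320:480];t=cv2.imread('pics/top14.png')[60:260,125:325]
cv2.imwrite('pics/c14.png',np.hstack([cv2.resize(s,(400,400),interpolation=2),cv2.resize(t,(400,400),interpolation=2)]))
rows([magp(.125,.287),magp(.119,.287),magp(.105,.287),magp(.090,.287),magp(.080,.287)])"
```

```text
t 24.07 pos [0.6534 0.1549 0.2806] F [ 0.4 -0.2  0.1] M [ 0.02  0.17 -0.06] gap 0.008 j [0.05 0.39 1.22 0.   1.54 1.74]
 x [ 0.993 -0.115 -0.009] z [-0.009  0.001 -1.   ]
[-2.58, -0.23, -0.62, 0.0, 0.5, 0.2]
[-3.18, -0.23, -0.61, 0.0, 0.5, 0.2]
[-4.58, -0.24, -0.6, 0.0, 0.5, 0.2]
[-6.08, -0.25, -0.59, 0.0, 0.5, 0.2]
[-7.08, -0.25, -0.58, 0.0, 0.5, 0.2]
```

View pics/c14.png

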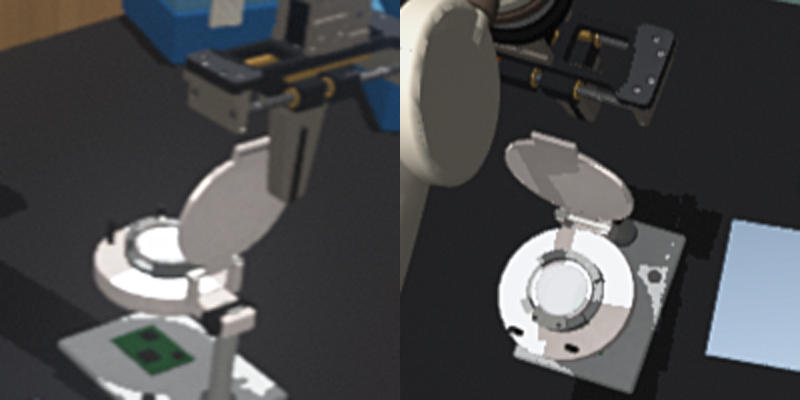

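Request:
send_rows --pt "-1.5 -0.2 -0.3 0 0.5 0 0" --pt "-2.6 -0.2 -0.3 0 0.5 0 0" --pt "-3.4 -0.2 -0.3 0 0.5 0 0" --pt "-4 -0.2 -0.3 0 0.5 0 0" --pt "-4.6 -0.2 -0.3 0 0.5 0 0"

```text
time_s: 24.7
tool_pos: [0.6109, 0.1596, 0.2908]
tool_rot: [0.998, -0.059, 0.006, -0.0]
wrist_force: [0.8, -0.6, 1.3]
finger_gap: 0.006
```

Request:
send_rows --pt "-0.6 0 0 0 0 0 0" --pt "-1.2 0 0 0 0 0 0" --pt "-1.8 0 0 0 0 0 0" --pt "-2.4 0 0 0 0 0 0" --pt "-3 0 0 0 0 0 0"

```text
time_s: 25.32
tool_pos: [0.5806, 0.1631, 0.2898]
tool_rot: [0.998, -0.059, 0.006, -0.0]
wrist_force: [1.1, 0.1, 0.1]
finger_gap: 0.0
```

```bash
python3 -c "
from h import *
from rig import bot
for c in('scene','top'):
    p=bot.read_camera(c);cv2.imwrite('pics/%s15.png'%c,p['img'][:,:,::-1])
s=cv2.imread('pics/scene15.png')[40:200,320:480];t=cv2.imread('pics/top15.png')[60:260,125:325]
cv2.imwrite('pics/c15.png',np.hstack([cv2.resize(s,(400,400),interpolation=2),cv2.resize(t,(400,400),interpolation=2)]))
rows([cov_t(a,r) for a,r in((1.5,.12),(1.4,.12),(1.3,.12),(1.2,.12),(1.1,.12),(1,.12))])"
```

```text
t 25.43 pos [0.5803 0.1634 0.2898] F [-0.9  0.1 -0.4] M [0.02 0.16 0.01] gap 0.001 j [ 0.07  0.19  1.44 -0.    1.5   1.76]
 x [ 0.993 -0.118  0.01 ] z [ 0.01  0.   -1.  ]
[0.24, -0.25, -0.02, -0.1, -0.6, 0.0]
[-0.96, -0.25, 0.06, -0.1, -0.6, 0.0]
[-2.14, -0.25, 0.26, -0.1, -0.6, 0.0]
[-3.3, -0.25, 0.58, -0.1, -0.6, 0.0]
[-4.42, -0.25, 1.01, -0.1, -0.6, 0.0]
[-5.49, -0.25, 1.56, -0.1, -0.6, 0.0]
```

View pics/c15.png

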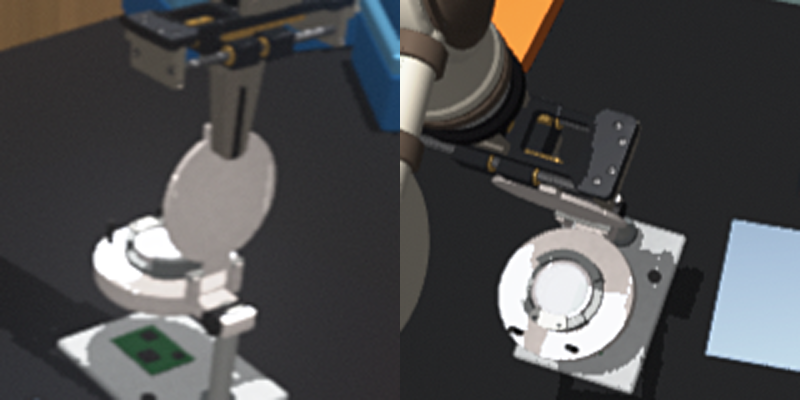

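Request:
send_rows --pt "-0.96 -0.2 0.06 0 -0.6 0 0" --pt "-2.14 -0.2 0.26 0 -0.6 0 0" --pt "-3.3 -0.2 0.58 0 -0.6 0 0" --pt "-4.42 -0.2 1.01 0 -0.6 0 0" --pt "-5.49 -0.2 1.56 0 -0.6 0 0"

```text
time_s: 26.05
tool_pos: [0.526, 0.1718, 0.2734]
tool_rot: [0.998, -0.059, 0.0, -0.001]
wrist_force: [0.1, -0.5, 0.9]
finger_gap: 0.0
```

```bash
python3 -c "
from h import *
rows([cov_t(a,.12) for a in (1,.9,.8,.7,.6,.5)])"
```

```text
t 26.05 pos [0.526  0.1718 0.2734] F [ 0.1 -0.5  0.9] M [-0.09  0.04 -0.02] gap 0.000 j [0.1  0.07 1.6  0.   1.47 1.79]
 x [ 0.993 -0.118  0.001] z [ 0.001  0.001 -1.   ]
[0.01, -0.06, -0.03, -0.1, -0.0, 0.0]
[-0.99, -0.06, 0.63, -0.1, -0.0, 0.0]
[-1.93, -0.06, 1.38, -0.1, -0.0, 0.0]
[-2.78, -0.06, 2.23, -0.1, -0.0, 0.0]
[-3.55, -0.06, 3.15, -0.1, -0.0, 0.0]
[-4.22, -0.05, 4.15, -0.1, -0.0, 0.0]
```

Request:
send_rows --pt "-0.99 0 0.63 0 0 0 0" --pt "-1.93 0 1.38 0 0 0 0" --pt "-2.78 0 2.23 0 0 0 0" --pt "-3.55 0 3.15 0 0 0 0" --pt "-4.22 0 4.15 0 0 0 0"

```text
time_s: 26.68
tool_pos: [0.4845, 0.1768, 0.2314]
tool_rot: [0.998, -0.059, 0.0, -0.001]
wrist_force: [-0.2, -0.6, 1.2]
finger_gap: 0.001
```

```bash
python3 -c "
from h import *
from rig import bot
for c in('scene','top'):
    p=bot.read_camera(c);cv2.imwrite('pics/%s16.png'%c,p['img'][:,:,::-1])
s=cv2.imread('pics/scene16.png')[60:200,320:460];t=cv2.imread('pics/top16.png')[100:260,145:305]
cv2.imwrite('pics/c16.png',np.hstack([cv2.resize(s,(400,400),interpolation=2),cv2.resize(t,(400,400),interpolation=2)]))
rows([cov_t(a,.12) for a in (.5,.43,.36,.3,.24,.18)])"
```

```text
t 26.77 pos [0.4836 0.1768 0.2304] F [0.4 0.5 0.4] M [ 0.01  0.14 -0.02] gap 0.005 j [0.11 0.   1.76 0.   1.38 1.8 ]
 x [ 0.993 -0.118 -0.002] z [-0.002  0.001 -1.   ]
[0.05, -0.07, -0.15, -0.0, 0.1, 0.0]
[-0.35, -0.07, 0.59, -0.0, 0.1, 0.0]
[-0.71, -0.07, 1.35, -0.0, 0.1, 0.0]
[-0.97, -0.06, 2.02, -0.0, 0.1, 0.0]
[-1.19, -0.06, 2.71, -0.0, 0.1, 0.0]
[-1.36, -0.06, 3.41, -0.0, 0.1, 0.0]
```

View pics/c16.png

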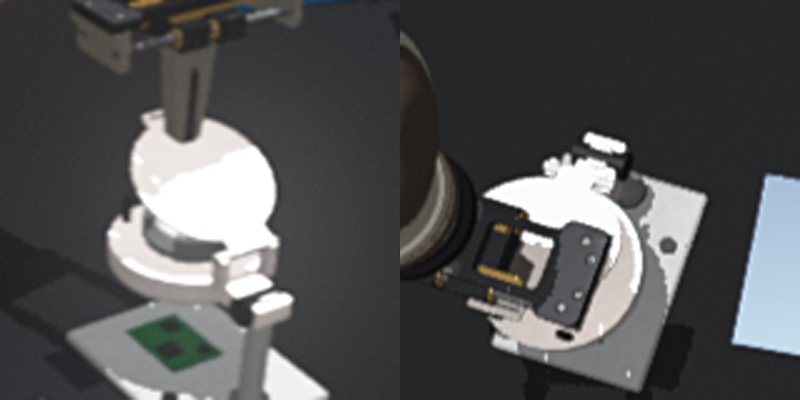

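The cover follows the fingers and is about half closed. Going on more slowly.

Request:
send_rows --pt "-0.35 0 0.6 0 0 0 0" --pt "-0.7 0 1.35 0 0 0 0" --pt "-0.97 0 2 0 0 0 0" --pt "-1.19 0 2.7 0 0 0 0" --pt "-1.36 0 3.4 0 0 0 0"

```text
time_s: 27.4
tool_pos: [0.4714, 0.1783, 0.1976]
tool_rot: [0.998, -0.059, 0.0, -0.001]
wrist_force: [-0.5, 0.1, -0.1]
finger_gap: 0.008
```

```bash
python3 -c "
from h import *
rows([cov_t(a,.12) for a in (.18,.14,.1,.07,.05,.03,.015,0)])"
```

```text
t 27.40 pos [0.4714 0.1783 0.1976] F [-0.5  0.1 -0.1] M [ 0.05  0.19 -0.03] gap 0.008 j [ 0.12 -0.    1.83  0.    1.31  1.81]
 x [ 0.993 -0.118  0.   ] z [ 0.001  0.001 -1.   ]
[-0.14, -0.06, 0.12, -0.1, -0.0, 0.0]
[-0.23, -0.06, 0.59, -0.1, -0.0, 0.0]
[-0.31, -0.06, 1.07, -0.1, -0.0, 0.0]
[-0.36, -0.05, 1.42, -0.1, -0.0, 0.0]
[-0.38, -0.05, 1.66, -0.1, -0.0, 0.0]
[-0.4, -0.05, 1.9, -0.1, -0.0, 0.0]
[-0.41, -0.05, 2.08, -0.1, -0.0, 0.0]
[-0.42, -0.05, 2.26, -0.1, -0.0, 0.0]
```

Request:
send_rows --pt "-0.2 0 0.4 0 0 0 0" --pt "-0.28 0 0.8 0 0 0 0" --pt "-0.33 0 1.15 0 0 0 0" --pt "-0.36 0 1.42 0 0 0 0" --pt "-0.38 0 1.66 0 0 0 0"

```text
time_s: 28.02
tool_pos: [0.4678, 0.1788, 0.1814]
tool_rot: [0.998, -0.059, 0.0, -0.001]
wrist_force: [-0.3, 0.8, 0.3]
finger_gap: 0.001
```

Request:
send_rows --pt "0 0 0.15 0 0 0 0" --pt "0 0 0.3 0 0 0 0" --pt "0 0 0.4 0 0 0 0" --pt "0 0 0.5 0 0 0 0"

```text
time_s: 28.52
tool_pos: [0.4679, 0.1788, 0.1766]
tool_rot: [0.998, -0.059, 0.0, -0.001]
wrist_force: [0.2, -0.4, 1.5]
finger_gap: 0.005
```

```bash
python3 -c "
from h import *
rows([cov_t(a,.12) for a in (.0,)])"
```

```text
t 28.52 pos [0.4679 0.1788 0.1766] F [ 0.2 -0.4  1.5] M [ 0.01  0.2  -0.01] gap 0.005 j [0.12 0.01 1.86 0.   1.27 1.81]
 x [ 0.993 -0.118  0.001] z [ 0.001  0.001 -1.   ]
[-0.07, -0.05, 0.16, -0.1, -0.0, 0.0]
```

Request:
send_rows --pt "0 0 0.08 0 0 0 0" --pt "0 0 0.16 0 0 0 0" --pt "0 0 0.16 0 0 0 0"

```text
time_s: 28.9
tool_pos: [0.4679, 0.1788, 0.1753]
tool_rot: [0.998, -0.059, 0.0, -0.001]
wrist_force: [-1.9, -0.2, 3.3]
finger_gap: 0.006
```

Request:
send_rows --pt "0 0 0.05 0 0 0 0" --pt "0 0 0.07 0 0 0 0" --pt "0 0 0.07 0 0 0 0"

```text
time_s: 29.28
tool_pos: [0.4679, 0.1788, 0.1753]
tool_rot: [0.998, -0.059, 0.001, -0.001]
wrist_force: [-3.8, -1.4, 7.9]
finger_gap: 0.006
```

The cover stopped firmly with the fingertips at 0.161 m, which is the closed top height. Backing off and checking.

Request:
send_rows --pt "0 0 -0.2 0 0 0 0" --pt "0 0 -1.5 0 0 0 0" --pt "0 0 -6 0 0 0 0" --pt "-5 0 -11 0 0 0 0" --pt "-10 0 -14 0 0 0 0"

```text
time_s: 29.9
tool_pos: [0.3713, 0.19, 0.3148]
tool_rot: [0.998, -0.06, 0.002, -0.001]
wrist_force: [1.0, 0.8, 0.4]
finger_gap: 0.007
```

Request:
send_rows --pt "-3 4 -1 0 0 0 0" --pt "-4 9 -1 0 0 0 0" --pt "-4 12 -1 0 0 0 0" --pt "-4 12 -1 0 0 0 0"

```text
time_s: 30.4
tool_pos: [0.3178, 0.0745, 0.3227]
tool_rot: [0.998, -0.061, 0.001, -0.001]
wrist_force: [1.4, 1.1, -0.7]
finger_gap: 0.006
```

```bash
python3 - <<'E'
from h import *
from rig import bot
import pickle
C=pickle.load(open("cams.pkl","rb"));out=[]
R=Rz(np.radians(MYAW))
for c,(x0,y0,n) in(('scene',(340,100,100)),('top',(155,150,110))):
    p=bot.read_camera(c);cv2.imwrite('pics/%s17.png'%c,p['img'][:,:,::-1])
    K,P=p['K'],p['pose'];f=400/n
    im=cv2.resize(p['img'][y0:y0+n,x0:x0+n,::-1],(400,400),interpolation=2);a=im.copy()
    for l in (circ(.062,.161),np.array([[-.062,-.02,.161],[-.072,-.02,.161],[-.072,.02,.161],[-.062,.02,.161]])):
        q=proj(K,P,l@R.T+[.504,.175,0]);cv2.polylines(a,[((q-[x0,y0]+.5)*f).astype(np.int32)],False,(0,0,255),1)
    out.append(np.vstack([im,a]))
cv2.imwrite('pics/c17.png',cv2.resize(np.hstack(out),(600,600)))
state()
E
```

```text
t 30.50 pos [0.3179 0.0759 0.3224] F [-1.1 -0.4  0.6] M [ 0.05  0.1  -0.03] gap 0.004 j [-0.14 -0.6   2.05  0.    1.69  1.55]
 x [ 0.993 -0.119  0.002] z [ 0.002  0.002 -1.   ]
```

View pics/c17.png

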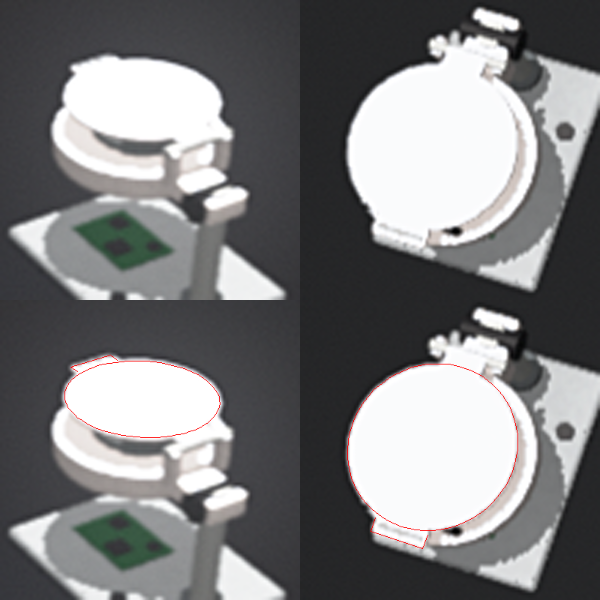

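View pics/scene17.png

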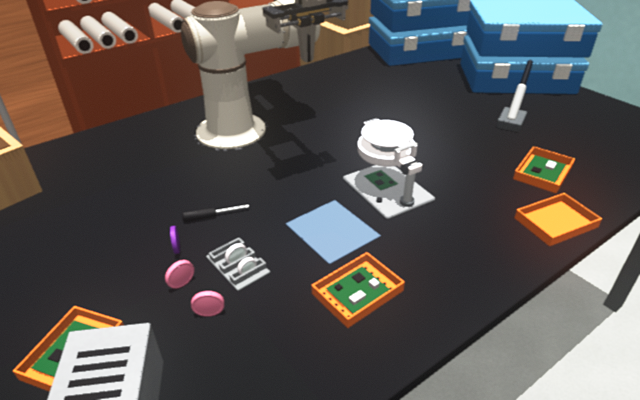

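The closed-cover model matches in both views. In the scene view the other two lenses (235,250) and (247,265), the tray (358,288) and the screwdriver (215,213) are where they were. Handing in.

```bash
python3 -c "
from rig import bot
print(bot.close_job())"
```

```text
the job is handed in; nothing more can be done
None
```

The largest lens is fitted in the magnifier and its cover is closed. I handed the job in at about 30.5 s of the 72 s allowed.

- **Pad:** I took the lens from the rack slot nearest the robot by the sides of its rim. I pivoted it flat on the pad with the dome up, let go, and the pictures showed it flat. I then gripped it again by the rim sides.
- **Cell:** I slid its edge under the lip at a 15° tilt, which met a light wall and lip contact of about 4 N. I levelled it while easing off small side forces. It met the seat at the computed home height with about 6 N of downward push. After I let go, the top view showed it round and centred, with the lip over its edge.
- **Cover:** I lowered it with shut fingers pushing from behind. It stopped firmly with the fingertips at 161 mm, the stated closed height, under about 8 N. The closed-cover outline matched in both cameras.

In the last scene view the other two lenses, the tray and the screwdriver were where they started. The robot was clear of everything.

- **Disagreement between cameras:** they differed by 2–3 mm on the magnifier's position, so I placed the lens in the cell by feel.
- **Tilt over the pad:** the arm could not reach my first planned tilt of 60° there, so I used about 40° instead.
- **Not checked:** the lens cannot be seen under the closed cover, so I did not look at it again after closing.

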